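Lean the rinsed marble slab up to drain, its foot blocked

TASK

The polished marble slab has been rinsed and stands in the long open tub. Lean it up to drain against the long side of the full lidded tub that faces you, standing on the table near the middle of that side and square to it, tilted back roughly 20 degrees from upright. Block its foot with the steel press weight, so that it cannot slide out: the weight flat on the table, lengthwise along the foot and right up against it, on the side away from the full tub. Marble chips, so do not let the slab drop, and do not shove the full tub or disturb the other loose things.

Things in the scene. Friction and masses are not known exactly. Their poses are not given: they have to be found in the camera images.
- slab_center (a point): Centre of the white marble slab: a rectangle 12 mm thick (its x), 110 wide (its y), 150 tall (its z, foot to top), 0.5 kg. At the start it stands on its foot edge in rinse_tub, leaning some 24 degrees back over the far (+x) long rim, x and y as the tub's from above, about 60 mm clear above the rim.
- slab_foot (a point): Middle of the slab's foot (bottom) edge, 75 mm below point slab_center along the slab's z; same axes.
- slab_toe (a point): Middle of the lower edge of the slab's x = -6 mm face, the face that will look away from the full tub: the edge that the press weight blocks. 75 mm below and 6 mm before point slab_center; same axes.
- slab: The marble slab; its origin and axes are those of point slab_foot.
- full_tub: Full ice tub, white with a dark red snap lid, 132 (its x) by 188 (its y) by 94 mm tall, 1.6 kg, loose, left or right of the middle. Origin under its centre, z up, x away from the robot (within 20 degrees). The lid, 82 to 94 mm up, sticks out furthest; its straight edge on the robot's side lies at x = -66 mm, and a leaning slab rests on the upper edge of it, 94 mm up.
- rinse_tub: Long open white tub, 127 (its x) by 254 (its y) by 88 mm tall, a black rubber mat on its floor, fixed to the table on the other side of the middle than full_tub. Origin under its centre, z up, x away from the robot (within 20 degrees). The slab stands in it.
- press_weight: Steel press weight: a flat plate 40 (its x) by 130 (its y) by 20 mm thick with a bow handle on top, 0.8 kg, loose (it slides when pushed with 5 to 12 N), near the middle in front of the tubs. Origin at the middle of its underside, z up.
- weight_handle (a point): Middle of the press weight's handle: a round bar 12 mm thick along the weight's y, 76 mm clear between its posts, its axis 68 mm above the underside (top at 74 mm); pinch it from above across x. Axes as body press_weight.
- cutter_big: Steel ring cutter, 72 mm across, 43 mm tall, loose, behind and between the tubs; leave alone. Origin under its centre.
- tape: Roll of green tape, 92 mm across, 18 mm high, loose, front left; leave alone. Origin under its centre.
- dish: Round steel dish, 131 mm across, 42 mm high, loose, front right; leave alone. Origin under its centre.
There are look-alikes about, which are no part of the job. Several things have the shape of the press_weight; the one meant has the colours described above.

How it is judged:
By the outcome, as a careful person would: the job done as asked, in the order asked, and still so for the second after the job is handed in, with the robot touching nothing.
It also fails if it takes over 72 s, if anything falls off the work surface, if the arm or the gripper's body presses on something with over 40 N, if the wrist force passes 120 N, or if a joint passes its speed limit or range.

ROBOT

A 7-joint arm with a two-finger parallel gripper is mounted at the origin on a cart in front of the work surface, level with it; the furniture and walls round the work are solid. World frame = base frame: x ahead of the robot, y to its left, z up, the work surface at z = 0. Lengths are in m, angles in rad, forces in N, time in s.
With the tool pointing down it reaches from about 0.425 to 0.925 m from the base axis. Payload 6.8 kg.
Tool frame: the origin (TCP) lies on the centre line of the jaws, within the pads' length; the fingertips stand bot.finger_overhang ahead of it and the grasp point (between the pads) lies 3 mm ahead of it (bot.finger_overhang is the distance from the TCP to the fingertips, in m); z points along the fingers, y is the direction in which the jaws open and shut (so a half turn about z gives the same grasp; the last joint's range is limited). The gripper opens to 85 mm and grips with 20 to 120 N. Pads are 22 mm wide; open, the fingers measure 114 mm over their backs; the gripper's body (76 mm by 85 mm) begins 54 mm behind the grasp point. The pads swing forward as they close: fully open they stand 13 mm farther back than shut.
Start: joints at [-1.413, 0.477, 0.022, 1.555, -0.011, 1.109, -0.083], TCP at [0.177, 0.651, 0.253] pointing down, gripper open.
Joint ranges: [-2.96, 2.96], [-0.34, 2.1], [-1.41, 1.46], [0.24, 2.44], [-1.37, 4.51], [0.17, 1.92], [-2.96, 2.96]. Speed limits (rad/s): [2.39, 2.39, 3.14, 3.14, 3.14, 3.14, 3.14].

INTERFACE

Orientations are given as a unit quaternion [w, x, y, z].
In Python, from station import bot gives the robot as it stands.
- The arm moves only by the tool drive_tool, never from a script. Its argument "increments" is text: rows parted by semicolons, each of 4 numbers parted by spaces: the shift along the world's x, y, z in m, then the turn about the world's z in rad. In form: tx ty tz spin; .... A call has 1 to 12 rows; each row shifts and turns the commanded pose from where the row before left it; what a row does not reach is not made up. A row lasts 1/12 s, in which the tool goes at most 41.7 mm and 7.16 degrees, less where a joint would pass 70% of its speed; a pose out of reach is approached as far as the arm can. A call is refused whole if a number of a shift passes 0.0417 or a number of a turn 0.125, either way. A call with a gripper value outside its range is refused whole. "grip" is the opening, from 0 (shut) to 1 (fully open), set as the call begins (left out, the last holds). The fingers move at their own pace and stop on an object; "squeeze" is the grip in N (left out, the last holds). Time passes only in rows, so rows that do not move let the fingers close. It gives the time, the measured TCP pose, the force and the opening at its end, in the units of the state.
- bot.get_obs(): the state, without advancing time (a new reading comes with each control period).
- bot.read_camera(name): name is "scene" or "top" or "wrist"; returns the picture (400x640x3 uint8, red, green, blue); there is no depth.
- bot.calibration(name): a dict with "fx", "fy", "cx", "cy" (pixels), "camera_from_world" (4x4, takes a point from world to camera coordinates). Camera axes: x right, y down, z forward; pixel columns grow to the right and rows downward; lengths in m; the calibration is good to about 2 mm. A picture is of the moment at which its call begins: read the wrist's pose just before it. calibration takes no time and is no camera call; for the wrist camera it gives the pose at the moment of the call.
- bot.hand_in(): hands the job in, once; it reports no verdict.
The state is a dict: "t": time; "q": joint angles; "joint_vel": joint speeds; "joint_torque": joint torques, N m; "eef_pos": TCP position; "tool_rot": TCP orientation; "contact_force": force on the tool from outside, world axes, zero at the start; "torque": the same for the moment, N m; "gripper_width": opening from 0.0 (shut) to 1.0 (fully open).
Only numpy, scipy, OpenCV 4.12 (cv2) and the standard library are available. Lean on these libraries where they do the work, as an engineer would, in place of code of your own. Each camera call takes 0.05 s, during which the arm holds its last target.

## Working session

There is one attempt and no reset: what is moved stays moved. The work goes in short steps, Python scripts to look and compute and a tool call to move; the robot and the scene stay as the last step left them, time stands still between calls to the robot, and variables do not carry over. Pictures are saved under pics/ and viewed, and the job is handed in when it is done.

Besides the shell and the picture viewer there is one more tool, called after "Call:" by a JSON object that holds its "name" and its "arguments", one argument or row to a line. drive_tool: Moves the arm, as the interface text tells. Its arguments: {"type":"object","properties":{"increments":{"type":"string"},"grip":{"type":"number"},"squeeze":{"type":"number"}},"required":["increments"]}

```bash
ls; mkdir -p pics; python3 - <<'E'
from station import bot
import cv2,numpy as np
o=bot.get_obs();print({k:np.round(v,3) for k,v in o.items()}, bot.finger_overhang)
for n in ("scene","top"):
    im=bot.read_camera(n);cv2.imwrite(f"pics/{n}0.png",im[:,:,::-1])
    c=bot.calibration(n);print(n,c["fx"],c["fy"],c["cx"],c["cy"]);print(np.round(c["camera_from_world"],4))
E
```

```text
pics
{'t': np.float64(0.0), 'q': array([-1.413,  0.478,  0.022,  1.556, -0.012,  1.109, -0.083]), 'joint_vel': array([-0.   , -0.001,  0.001,  0.001,  0.001, -0.   ,  0.001]), 'joint_torque': array([ 0.0000e+00, -5.9645e+01,  1.6080e+00, -2.8120e+01,  1.2000e-02,
        9.0000e-03, -0.0000e+00]), 'eef_pos': array([0.177, 0.651, 0.252]), 'tool_rot': array([-0.   ,  0.132,  0.991, -0.001]), 'contact_force': array([-0.228,  0.379,  0.509]), 'torque': array([ 0.01 , -0.021,  0.005]), 'gripper_width': np.float64(1.001)} 0.022
scene 465.12108562502857 465.12108562502857 314.5108089240391 192.037681094509
[[ 0.5811 -0.8137  0.0119 -0.3165]
 [-0.4325 -0.3212 -0.8425  0.3073]
 [ 0.6894  0.4844 -0.5386  1.0873]
 [ 0.      0.      0.      1.    ]]
top 431.36318191664867 431.36318191664867 324.89190266144345 199.3023079121563
[[-0.0043 -0.9999  0.0151  0.0098]
 [-0.8115 -0.0053 -0.5843  0.4806]
 [ 0.5843 -0.0147 -0.8114  1.4533]
 [ 0.      0.      0.      1.    ]]
```

View pics/scene0.png

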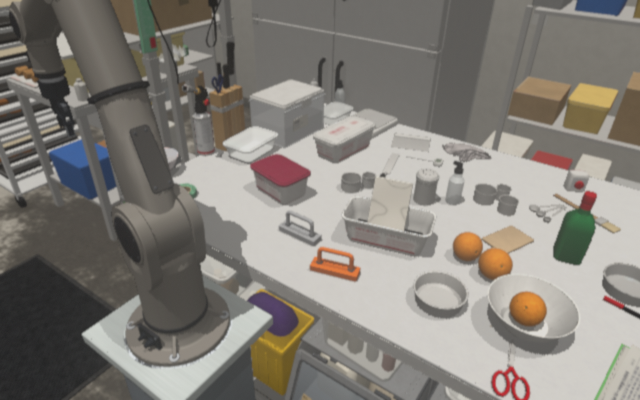

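View pics/top0.png

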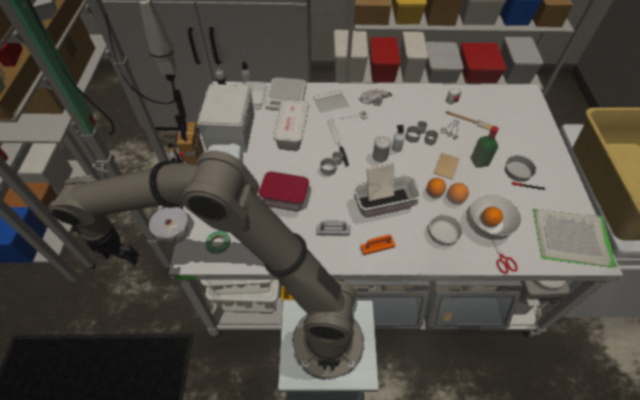

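```bash
cat > h.py <<'E'
import numpy as np,cv2
from station import bot
def ray(n,uv,cal=None):
    c=cal or bot.calibration(n);T=c["camera_from_world"];R=T[:3,:3];t=T[:3,3]
    d=np.array([(uv[0]-c["cx"])/c["fx"],(uv[1]-c["cy"])/c["fy"],1.])
    return -R.T@t,R.T@d
def onz(n,uv,z,cal=None):
    o,d=ray(n,uv,cal);return o+d*(z-o[2])/d[2]
def proj(n,p,cal=None):
    c=cal or bot.calibration(n);T=np.array(c["camera_from_world"]);q=T[:3,:3]@np.asarray(p)+T[:3,3]
    return np.array([c["fx"]*q[0]/q[2]+c["cx"],c["fy"]*q[1]/q[2]+c["cy"]])
def tri(n1,u1,n2,u2):
    o1,d1=ray(n1,u1);o2,d2=ray(n2,u2)
    A=np.stack([d1,-d2],1);s=np.linalg.lstsq(A,o2-o1,rcond=None)[0]
    a=o1+d1*s[0];b=o2+d2*s[1];return (a+b)/2,np.linalg.norm(a-b)
E
python3 - <<'E'
from h import *
im=cv2.imread("pics/top0.png");c=im[150:270,240:450];cv2.imwrite("pics/topc.png",cv2.resize(c,None,fx=3.8,fy=3.8,interpolation=cv2.INTER_CUBIC))
im=cv2.imread("pics/scene0.png");c=im[140:290,235:450];cv2.imwrite("pics/scenec.png",cv2.resize(c,None,fx=3.7,fy=3.7,interpolation=cv2.INTER_CUBIC))
im=cv2.imread("pics/top0.png").astype(int)
b,g,r=im[...,0],im[...,1],im[...,2]
m=((r>80)&(g<50)&(b<90)&(r-g>50)).astype(np.uint8);m[:150]=0;m[250:]=0;m[:,:240]=0;m[:,350:]=0
cs,_=cv2.findContours(m,0,cv2.CHAIN_APPROX_NONE);k=max(cs,key=cv2.contourArea)
print(cv2.contourArea(k),cv2.boundingRect(k))
P=np.array([onz("top",p[0],0.094)[:2] for p in k],np.float32)
print(cv2.minAreaRect(P))
E
```

```text
1040.5 (259, 173, 49, 30)
((0.5841343998908997, 0.17332884669303894), (0.1815440058708191, 0.12542341649532318), 78.44984436035156)
```

View pics/topc.png

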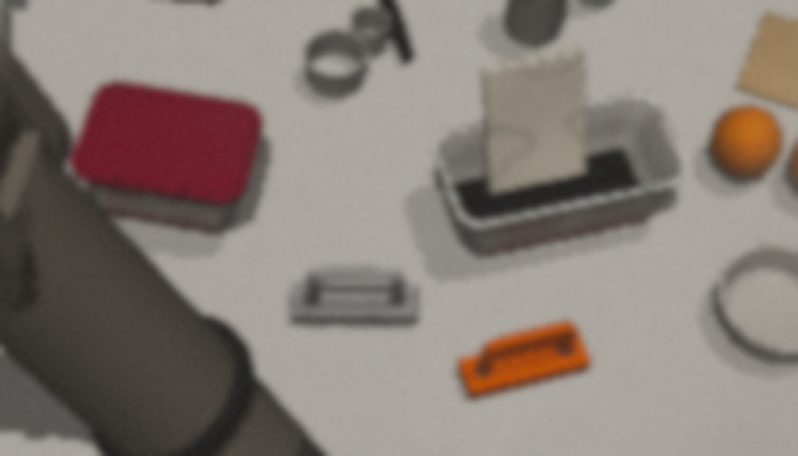

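View pics/scenec.png

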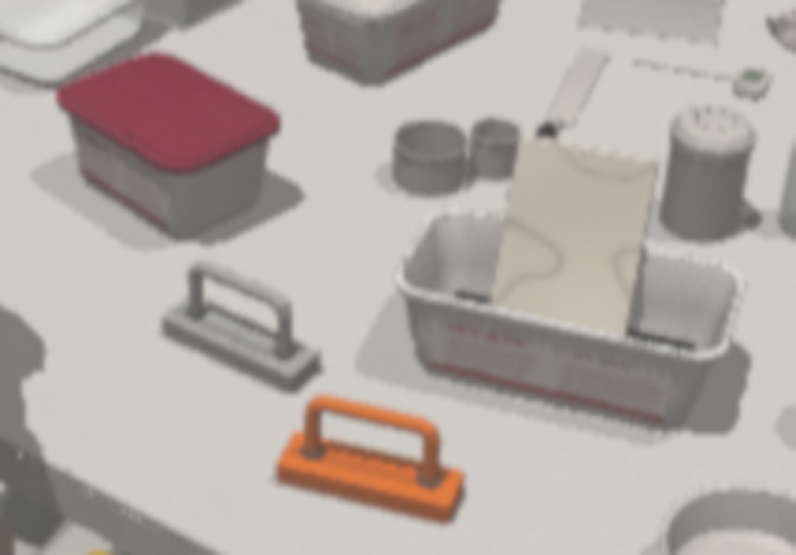

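```bash
python3 - <<'E'
from h import *
T=lambda x,y:(240+(x+.5)/3.8-.5,150+(y+.5)/3.8-.5)
S=lambda x,y:(235+(x+.5)/3.7-.5,140+(y+.5)/3.7-.5)
for nm,a,b in [("slabTL",(483,68),(526,140)),("slabTR",(583,52),(659,162)),("slabBL",(491,192),(495,300)),("slabBR",(585,174),(629,330)),("handleL",(313,272),(193,266)),("handleR",(400,272),(288,300)),
  ("rimNL",(468,224),(400,285)),("rimNR",(675,185),(715,355)),("orangeL",(490,345),(312,403)),("orangeR",(570,327),(437,432))]:
    p,e=tri("top",T(*a),"scene",S(*b));print(nm,np.round(p,3),round(e,4))
for nm,a in [("wFL",(291,322)),("wFR",(417,322)),("wBL",(293,290))]: print(nm,onz("top",T(*a),0.0 if 'F' in nm else .02))
# lid in scene
im=cv2.imread("pics/scene0.png");hsv=cv2.cvtColor(im,cv2.COLOR_BGR2HSV)
m=cv2.inRange(hsv,(165,90,60),(179,255,255));m[:150]=0;m[205:]=0;m[:,:240]=0;m[:,330:]=0
k=max(cv2.findContours(m,0,cv2.CHAIN_APPROX_NONE)[0],key=cv2.contourArea)
print(cv2.boundingRect(k))
# grey weight mask? 
E
```

```text
slabTL [ 0.642 -0.156  0.147] 0.0024
slabTR [ 0.658 -0.262  0.156] 0.0003
slabBL [ 0.569 -0.174  0.035] 0.0092
slabBR [ 0.595 -0.278  0.035] 0.0116
handleL [0.437 0.021 0.067] 0.0059
handleR [ 0.439 -0.068  0.069] 0.0008
rimNL [ 0.487 -0.138  0.085] 0.0006
rimNR [ 0.551 -0.363  0.077] 0.0126
orangeL [ 0.353 -0.153  0.067] 0.0049
orangeR [ 0.382 -0.236  0.06 ] 0.0019
wFL [0.42172037 0.04220568 0.        ]
wFR [ 4.22351740e-01 -8.85457367e-02  2.22044605e-16]
wBL [0.44825821 0.04030752 0.02      ]
(251, 155, 59, 31)
```

Call:
{"name": "drive_tool", "arguments": {
  "increments": "0.03 -0.03 0.01 0; 0.03 -0.04 0.01 0; 0.03 -0.04 0.01 0; 0.03 -0.04 0.01 0; 0.03 -0.04 0.01 0; 0.03 -0.04 0.01 0; 0.02 -0.04 0 0; 0.02 -0.04 0 0; 0.02 -0.04 0 0; 0.02 -0.04 0 0; 0.02 -0.04 0 0; 0.02 -0.03 0 0",
  "grip": 1,
  "squeeze": 60
}}

```text
t: 1.1
eef_pos: [0.442, 0.2395, 0.3036]
tool_rot: [-0.0, 0.133, 0.991, -0.0]
contact_force: [0.8, -1.1, -0.7]
gripper_width: 0.999
```

Call:
{"name": "drive_tool", "arguments": {
  "increments": "0.01 -0.04 0.0 -0.1; 0.01 -0.04 0.0 -0.1; 0.01 -0.04 0.0 -0.1; 0.01 -0.04 0.0 -0.1; 0.01 -0.04 0.0 -0.1; 0.01 -0.04 0.0 -0.1; 0.01 -0.04 0.0 -0.1; 0.01 -0.04 0.0 -0.1; 0.01 -0.04 0.0 -0.1; 0.01 -0.04 0.0 -0.1; 0.01 -0.04 0.0 -0.1; 0 0 0 0"
}}

```text
t: 2.1
eef_pos: [0.551, -0.2062, 0.304]
tool_rot: [0.002, 0.637, 0.771, -0.002]
contact_force: [-0.7, -0.7, 0.2]
gripper_width: 1.002
```

```bash
cat > snap.py <<'E'
import sys
from h import *
import pickle
tag=sys.argv[1]
for n in sys.argv[2:]:
    c=bot.calibration(n);im=bot.read_camera(n);cv2.imwrite(f"pics/{n}_{tag}.png",im[:,:,::-1]);pickle.dump(c,open(f"pics/{n}_{tag}.pkl","wb"))
o=bot.get_obs();print({k:np.round(o[k],4) for k in("t","q","eef_pos","tool_rot","contact_force","gripper_width")})
E
python3 snap.py a wrist
```

```text
{'t': np.float64(2.15), 'q': array([-0.2817,  0.3326,  0.6772,  1.7481, -0.2236,  1.1398,  0.659 ]), 'eef_pos': array([ 0.5509, -0.2023,  0.3035]), 'tool_rot': array([ 7.000e-04,  6.344e-01,  7.730e-01, -1.500e-03]), 'contact_force': array([ 0.5964, -0.0084,  0.6787]), 'gripper_width': np.float64(1.0024)}
```

View pics/wrist_a.png

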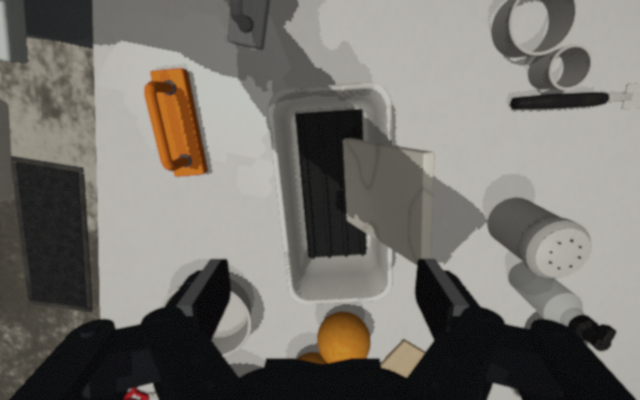

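```bash
python3 - <<'E'
from h import *
im=cv2.imread("pics/wrist_a.png");cv2.imwrite("pics/wa_c.png",cv2.resize(im[80:310,260:500],None,fx=2.6,fy=2.6,interpolation=cv2.INTER_CUBIC))
E
```

```text
(no output)
```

View pics/wa_c.png

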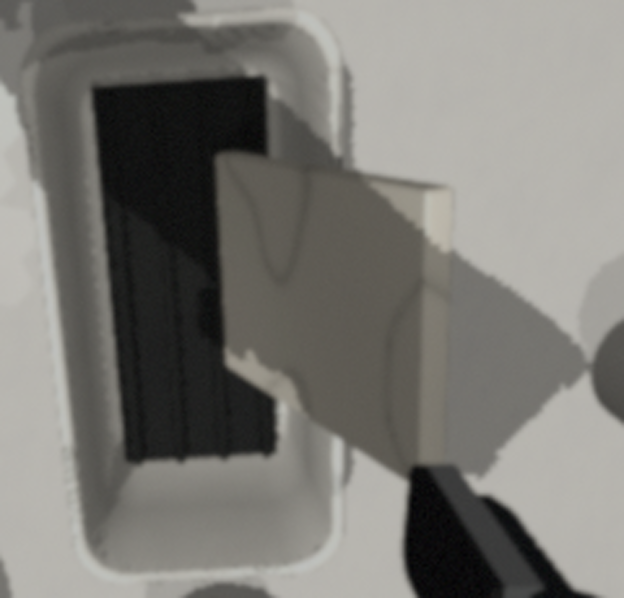

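```bash
python3 - <<'E'
from h import *
import pickle
c=pickle.load(open("pics/wrist_a.pkl","rb"))
W=lambda x,y:(260+(x+.5)/2.6-.5,80+(y+.5)/2.6-.5)
for zt in(.145,.15,.155):
  a=onz("",W(424,188),zt,c);b=onz("",W(418,472),zt,c);print(zt,a,b,np.linalg.norm(a-b),np.degrees(np.arctan2(-(a-b)[0],(a-b)[1])))
for zb in(.008,.012,.016):
  a=onz("",W(217,153),zb,c);b=onz("",W(227,362),zb,c);print(zb,a,b,np.linalg.norm(a-b),np.degrees(np.arctan2(-(a-b)[0],(a-b)[1])))
# rim outer
for p in [(22,80),(80,560),(350,60),(335,560),(180,12),(200,577)]: print(p,onz("",W(*p),.088,c))
for p in [(94,88),(267,77),(127,462),(275,452)]: print(p,onz("",W(*p),.004,c))
E
```

```text
0.145 [ 0.63124652 -0.15629188  0.145     ] [ 0.6592583  -0.25945829  0.145     ] 0.10690167604382152 15.190734570956659
0.15 [ 0.62955475 -0.15582037  0.15      ] [ 0.65706336 -0.25713365  0.15      ] 0.10498144890220484 15.190734570956591
0.155 [ 0.62786297 -0.15534886  0.155     ] [ 0.65486842 -0.25480901  0.155     ] 0.10306122176058823 15.190734570956645
0.008 [ 0.57204547 -0.1719222   0.008     ] [ 0.60041425 -0.27910859  0.008     ] 0.11087700706487018 14.824436782680422
0.012 [ 0.57170858 -0.17151888  0.012     ] [ 0.59980416 -0.27767304  0.012     ] 0.10980923118188717 14.824436782680378
0.016 [ 0.57137169 -0.17111557  0.016     ] [ 0.59919407 -0.27623749  0.016     ] 0.1087414552989042 14.824436782680447
(22, 80) [ 0.4848303  -0.15077131  0.088     ]
(80, 560) [ 0.54158811 -0.36052922  0.088     ]
(350, 60) [ 0.6083967  -0.11935946  0.088     ]
(335, 560) [ 0.65903795 -0.33779613  0.088     ]
(180, 12) [ 0.54041863 -0.11469894  0.088     ]
(200, 577) [ 0.5987567 -0.358945   0.088    ]
(94, 88) [ 0.50681967 -0.15302967  0.004     ]
(267, 77) [ 0.58864243 -0.13198807  0.004     ]
(127, 462) [ 0.55851551 -0.3500621   0.004     ]
(275, 452) [ 0.63891594 -0.32815959  0.004     ]
```

```bash
python3 - <<'E'
from h import *
import pickle
c=pickle.load(open("pics/wrist_a.pkl","rb"))
for z in (.08,.1,.12): print(onz("",(557,247),z,c),onz("",(525,250),z,c),onz("",(510,195),z-.07,c))
S=lambda x,y:(235+(x+.5)/3.7-.5,140+(y+.5)/3.7-.5)
print(tri("scene",S(711,125),"top",(381,143)))
print(bot.get_obs()['eef_pos'])
E
```

```text
[ 0.84128575 -0.24081043  0.08      ] [ 0.80557157 -0.25171194  0.08      ] [ 0.80926189 -0.20274842  0.01      ]
[ 0.82356524 -0.23435836  0.1       ] [ 0.78993136 -0.24462487  0.1       ] [ 0.79609172 -0.19923058  0.03      ]
[ 0.80584473 -0.22790628  0.12      ] [ 0.77429115 -0.2375378   0.12      ] [ 0.78292155 -0.19571274  0.05      ]
(array([ 0.82525574, -0.23608327,  0.09903922]), np.float64(0.007455205327390713))
[ 0.55093591 -0.20233734  0.30347254]
```

Call:
{"name": "drive_tool", "arguments": {
  "increments": "0.025 -0.002 0 0.02; 0.025 -0.002 0 0.02; 0.025 -0.002 0 0.026; 0.018 -0.001 0 0; 0 0 -0.02 0; 0 0 -0.03 0; 0 0 -0.02 0; 0 0 -0.01 0; 0 0 0 0; 0 0 0 0"
}}

```text
t: 2.98
eef_pos: [0.6449, -0.2036, 0.224]
tool_rot: [-0.0, 0.605, 0.796, 0.0]
contact_force: [-0.2, 0.3, 1.0]
gripper_width: 1.0
```

```bash
python3 snap.py b wrist
```

```text
{'t': np.float64(3.0333), 'q': array([-0.1886,  0.5636,  0.5945,  1.6097, -0.3476,  1.0743,  0.7725]), 'eef_pos': array([ 0.6453, -0.204 ,  0.225 ]), 'tool_rot': array([7.000e-04, 6.049e-01, 7.963e-01, 4.000e-04]), 'contact_force': array([ 0.8809, -0.1065,  0.1308]), 'gripper_width': np.float64(1.0014)}
```

View pics/wrist_b.png

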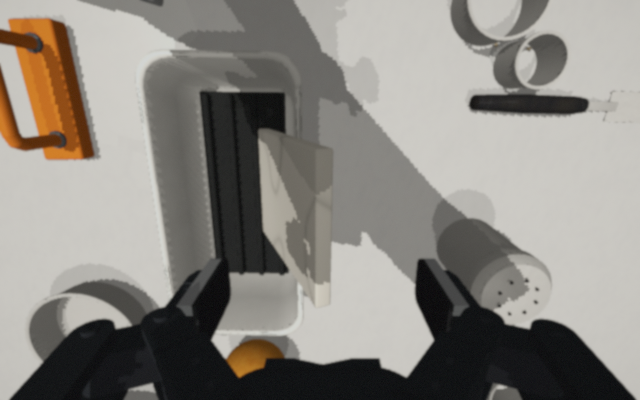

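```bash
python3 - <<'E'
from h import *
import pickle
c=pickle.load(open("pics/wrist_b.pkl","rb"))
p=np.array([.6453,-.204,.225])
print(proj("",p-[0,0,.022],c),proj("",p-[0,0,.08],c),proj("",(p[0],p[1],.149),c))
for u in [(316,147),(318,304),(331,149),(330,302)]: print(onz("",u,.148,c))
E
```

```text
[321.6806828  265.36556897] [321.88158236 222.81520497] [321.87114411 225.02601859]
[ 0.62819316 -0.1560404   0.148     ]
[ 0.65903774 -0.26358205  0.148     ]
[ 0.63736684 -0.1547428   0.148     ]
[ 0.66685682 -0.25966564  0.148     ]
```

Call:
{"name": "drive_tool", "arguments": {
  "increments": "0 -0.005 -0.02 0; 0 0 -0.025 0; 0 0 -0.02 0; 0 0 -0.015 0; 0 0 -0.007 0; 0 0 0 0"
}}

```text
t: 3.53
eef_pos: [0.6447, -0.2089, 0.1365]
tool_rot: [-0.0, 0.605, 0.796, -0.0]
contact_force: [-0.9, 0.8, 0.0]
gripper_width: 1.0
```

Call:
{"name": "drive_tool", "arguments": {
  "increments": "0 0 0 0; 0 0 0 0; 0 0 0 0; 0 0 0 0; 0 0 0 0; 0 0 0 0",
  "grip": 0.55,
  "squeeze": 40
}}

```text
t: 4.03
eef_pos: [0.6449, -0.2091, 0.1372]
tool_rot: [0.0, 0.605, 0.796, 0.0]
contact_force: [-0.5, -0.4, -0.0]
gripper_width: 0.555
```

```bash
python3 snap.py c wrist
```

```text
{'t': np.float64(4.0833), 'q': array([-0.1464,  0.6579,  0.5441,  1.6719, -0.4072,  0.9264,  0.8244]), 'eef_pos': array([ 0.6448, -0.2091,  0.137 ]), 'tool_rot': array([2.000e-04, 6.051e-01, 7.961e-01, 1.000e-04]), 'contact_force': array([-0.2113,  0.0224,  0.8295]), 'gripper_width': np.float64(0.5507)}
```

View pics/wrist_c.png

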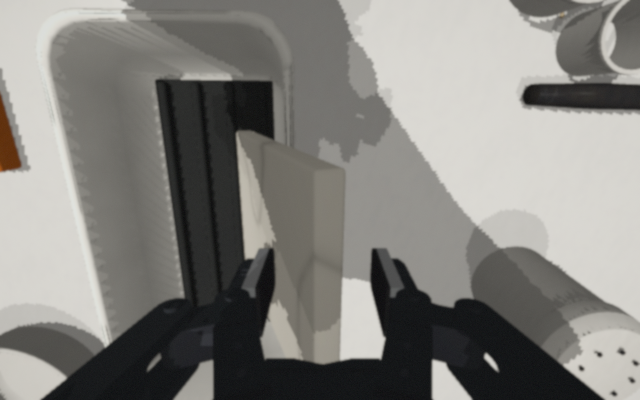

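Call:
{"name": "drive_tool", "arguments": {
  "increments": "-0.004 -0.0011 0 0; -0.004 -0.0011 0 0; -0.004 -0.0011 0 0; -0.004 -0.0011 0 0; -0.004 -0.0011 0 0; -0.004 -0.0011 0 0; -0.004 -0.0011 0 0; -0.004 -0.0011 0 0; -0.004 -0.0011 0 0; -0.004 -0.0011 0 0; -0.004 -0.0011 0 0; -0.004 -0.0011 0 0"
}}

```text
t: 5.08
eef_pos: [0.5962, -0.2225, 0.1367]
tool_rot: [-0.0, 0.605, 0.796, -0.0]
contact_force: [0.0, -0.0, 0.7]
gripper_width: 0.551
```

```bash
python3 snap.py d wrist scene; python3 - <<'E'
from h import *
a=cv2.imread("pics/wrist_d.png")[:,150:500];b=cv2.resize(cv2.imread("pics/scene_d.png")[140:280,320:460],None,fx=2.86,fy=2.86)
cv2.imwrite("pics/d.png",np.hstack([a,b]))
E
```

```text
{'t': np.float64(5.1833), 'q': array([-0.1332,  0.5977,  0.5522,  1.78  , -0.3938,  0.8766,  0.8682]), 'eef_pos': array([ 0.5957, -0.2228,  0.1366]), 'tool_rot': array([-4.000e-04,  6.054e-01,  7.959e-01, -3.000e-04]), 'contact_force': array([0.5686, 0.4918, 0.3639]), 'gripper_width': np.float64(0.5519)}
```

View pics/d.png

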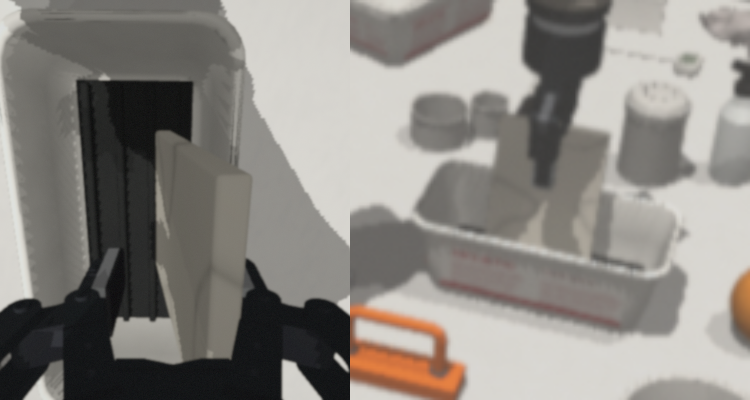

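Call:
{"name": "drive_tool", "arguments": {
  "increments": "-0.003 -0.0008 0 0; -0.003 -0.0008 0 0; -0.003 -0.0008 0 0; -0.003 -0.0008 0 0; -0.002 -0.0005 0 0; 0 0 0 0; 0 0 0 0"
}}

```text
t: 5.77
eef_pos: [0.5826, -0.2261, 0.1367]
tool_rot: [-0.0, 0.605, 0.796, 0.0]
contact_force: [0.4, 0.8, -0.3]
gripper_width: 0.55
```

```bash
python3 snap.py e wrist scene; python3 - <<'E'
from h import *
a=cv2.imread("pics/wrist_e.png")[:,150:500];b=cv2.resize(cv2.imread("pics/scene_e.png")[140:280,320:460],None,fx=2.86,fy=2.86)
cv2.imwrite("pics/e.png",np.hstack([a,b]))
E
```

```text
{'t': np.float64(5.8667), 'q': array([-0.1292,  0.5812,  0.5541,  1.8081, -0.3902,  0.8629,  0.8806]), 'eef_pos': array([ 0.5828, -0.2259,  0.1367]), 'tool_rot': array([0.    , 0.6051, 0.7962, 0.    ]), 'contact_force': array([-0.7765,  0.3841,  0.7257]), 'gripper_width': np.float64(0.5518)}
```

View pics/e.png

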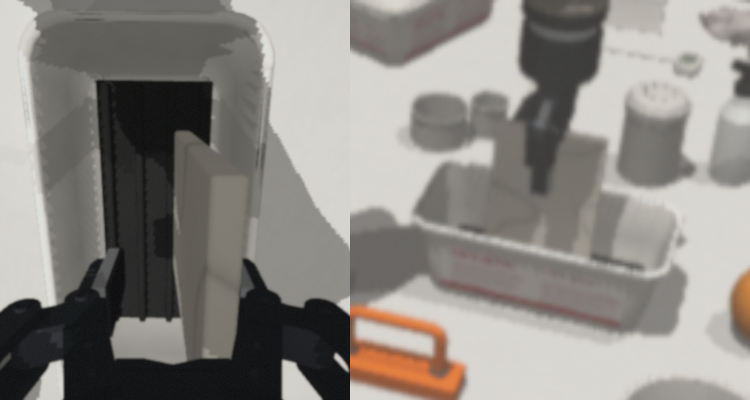

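```bash
cat > tilt.py <<'E'
from h import *
import pickle,sys
def xy(tag,u,z,yaw):
    c=pickle.load(open(f"pics/wrist_{tag}.pkl","rb"));p=onz("",u,z,c);e=np.array([np.cos(yaw),np.sin(yaw)]);f=np.array([-e[1],e[0]])
    return p[:2]@e,p[:2]@f,p
E
python3 - <<'E'
from tilt import *
y=np.radians(15.5)
o=bot.get_obs()['eef_pos'];print(o[:2]@[np.cos(y),np.sin(y)])
print(xy("e",(324,131),.009,y)[:2],xy("e",(363,177),.156,y)[:2],xy("e",(396,176),.155,y)[:2])
E
```

```text
0.5012655487129943
(np.float64(0.502815590602807), np.float64(-0.3182076081373044)) (np.float64(0.5147172219561995), np.float64(-0.320114770147534)) (np.float64(0.5255946481403369), np.float64(-0.3200023949963449))
```

Call:
{"name": "drive_tool", "arguments": {
  "increments": "0.0024 0.0006 0 0; 0.0024 0.0006 0 0; 0.0022 0.0006 0 0; 0 0 0 0; 0 0 0 0",
  "grip": 0.3
}}

```text
t: 6.28
eef_pos: [0.59, -0.224, 0.1366]
tool_rot: [-0.0, 0.605, 0.796, -0.0]
contact_force: [-0.5, 0.3, -0.1]
gripper_width: 0.296
```

Call:
{"name": "drive_tool", "arguments": {
  "increments": "0 0 0 0; 0 0 0 0; 0 0 0 0; 0 0 0 0; 0 0 0 0; 0 0 0 0",
  "grip": 0.0,
  "squeeze": 50
}}

```text
t: 6.78
eef_pos: [0.5897, -0.2243, 0.1368]
tool_rot: [0.0, 0.605, 0.796, 0.0]
contact_force: [-0.6, 0.4, -0.3]
gripper_width: 0.129
```

```bash
python3 snap.py f wrist
```

```text
{'t': np.float64(6.8333), 'q': array([-0.1312,  0.5897,  0.553 ,  1.7934, -0.3921,  0.8696,  0.8743]), 'eef_pos': array([ 0.5897, -0.2243,  0.1367]), 'tool_rot': array([ 1.000e-04,  6.052e-01,  7.961e-01, -0.000e+00]), 'contact_force': array([ 0.3509, -0.6047, -0.6268]), 'gripper_width': np.float64(0.1335)}
```

View pics/wrist_f.png

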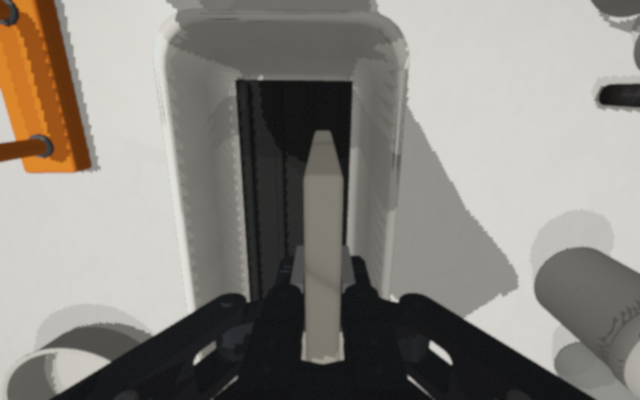

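Call:
{"name": "drive_tool", "arguments": {
  "increments": "0 0 0.003 0; 0 0 0.006 0; 0 0 0.01 0; 0 0 0.015 0; 0 0 0.015 0; 0 0 0.015 0; 0 0 0.015 0; 0 0 0.015 0; 0 0 0.015 0; 0 0 0.015 0; 0 0 0.01 0; 0 0 0 0"
}}

```text
t: 7.83
eef_pos: [0.5903, -0.225, 0.2735]
tool_rot: [0.002, 0.605, 0.796, 0.001]
contact_force: [0.1, -0.1, -3.8]
gripper_width: 0.131
```

Call:
{"name": "drive_tool", "arguments": {
  "increments": "-0.006 0.015 0 -0.02; -0.01 0.03 0 -0.04; -0.01 0.03 0 -0.04; -0.01 0.03 0 -0.04; -0.01 0.03 0 -0.04; -0.01 0.03 0 -0.04; -0.01 0.03 0 -0.04; -0.01 0.03 0 -0.04; -0.01 0.03 0 -0.04; -0.01 0.03 0 -0.04; -0.01 0.03 0 -0.04; 0 0.02 0 -0.04"
}}

```text
t: 8.83
eef_pos: [0.4809, 0.1135, 0.2699]
tool_rot: [-0.001, 0.77, 0.638, -0.001]
contact_force: [0.3, -0.1, -5.4]
gripper_width: 0.129
```

```bash
python3 snap.py g wrist scene top;
```

```text
{'t': np.float64(8.9833), 'q': array([-0.9131,  0.1758,  0.6384,  1.9866, -0.1227,  1.0178, -0.4021]), 'eef_pos': array([0.4829, 0.1125, 0.2702]), 'tool_rot': array([-2.000e-04,  7.693e-01,  6.389e-01, -5.000e-04]), 'contact_force': array([ 0.049 ,  0.1198, -4.2141]), 'gripper_width': np.float64(0.1335)}
```

View pics/wrist_g.png

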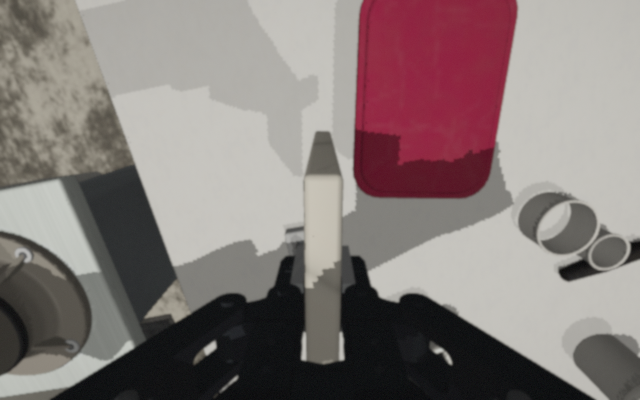

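View pics/top_g.png

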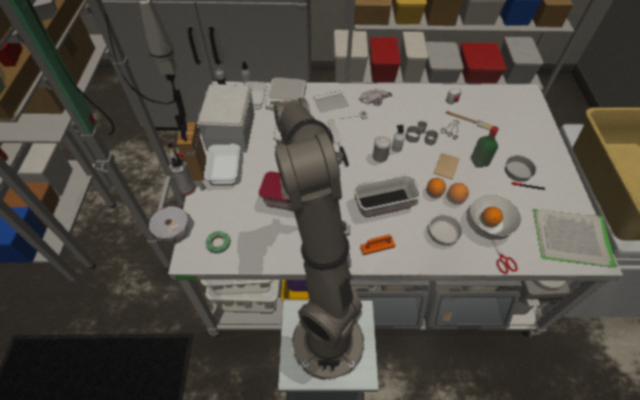

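View pics/scene_g.png

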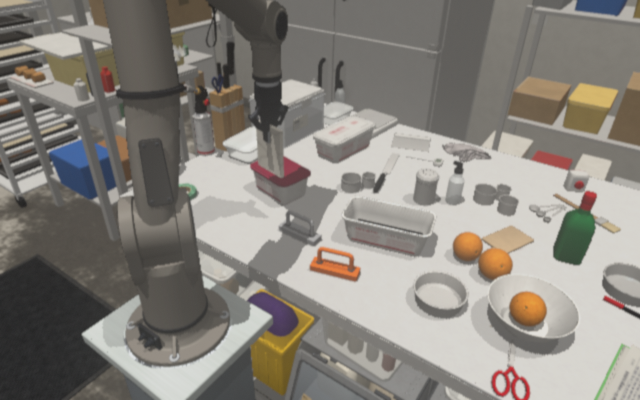

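```bash
cat > lid.py <<'E'
from h import *
import pickle,sys
def lid(tag,r0,r1,z=.094):
    c=pickle.load(open(f"pics/wrist_{tag}.pkl","rb"));im=cv2.imread(f"pics/wrist_{tag}.png")
    hsv=cv2.cvtColor(im,cv2.COLOR_BGR2HSV);m=cv2.inRange(hsv,(160,100,30),(179,255,255))
    k=max(cv2.findContours(m,0,cv2.CHAIN_APPROX_NONE)[0],key=cv2.contourArea);x0,y0,w,h=cv2.boundingRect(k);print(x0,y0,w,h)
    L=[];R=[]
    for r in range(r0,r1):
        xs=np.where(m[r,x0:x0+w])[0]+x0
        L.append(onz("",(xs.min()-.5,r),z,c)[:2]);R.append(onz("",(xs.max()+.5,r),z,c)[:2])
    out=[]
    for A in(L,R):
        v=cv2.fitLine(np.array(A,np.float32),cv2.DIST_HUBER,0,.001,.001).ravel();d=v[:2]*np.sign(v[1]);out.append((d,v[2:]));print(np.degrees(np.arctan2(-d[0],d[1])),v[2:])
    n=np.array([out[0][0][1],-out[0][0][0]]);print("width",(out[1][1]-out[0][1])@n, "near offset",out[0][1]@n)
    # bottom (right, -y) edge
    B=[onz("",(u,np.where(m[:,u])[0].max()+.5),z,c)[:2] for u in range(x0+40,x0+w-40)]
    B=np.array(B);d=out[0][0];print("right-end y'",np.mean(B@d),(B@d).std())
lid(sys.argv[1],int(sys.argv[2]),int(sys.argv[3]))
E
python3 lid.py g 25 165
```

```text
354 0 163 198
-11.16468 [0.52525824 0.18827087]
-11.314943 [0.6514098  0.16433044]
width 0.12839969 near offset 0.47886276
right-end y' 0.19439884728104287 0.001281015797865885
```

Call:
{"name": "drive_tool", "arguments": {
  "increments": "0.0004 0.01 0 -0.003; 0.0004 0.015 0 -0.004; 0.0004 0.02 0 -0.004; 0.0004 0.02 0 0; 0.0004 0.012 0 0; 0.0004 0.006 0 0; 0 0 -0.02 0; 0 0 -0.02 0; 0 0 -0.02 0; 0 0 -0.02 0; 0 0 -0.01 0; 0 0 0 0"
}}

```text
t: 9.98
eef_pos: [0.4849, 0.1922, 0.1787]
tool_rot: [0.0, 0.775, 0.632, -0.002]
contact_force: [0.1, -0.4, -3.5]
gripper_width: 0.134
```

```bash
python3 snap.py h wrist; python3 lid.py h 5 6
```

```text
{'t': np.float64(10.0333), 'q': array([-0.9465,  0.3516,  0.5538,  2.0169, -0.2446,  0.8396, -0.4563]), 'eef_pos': array([0.4858, 0.1927, 0.1801]), 'tool_rot': array([ 1.000e-04,  7.746e-01,  6.325e-01, -1.200e-03]), 'contact_force': array([ 5.2100e-01, -1.6000e-03, -3.7652e+00]), 'gripper_width': np.float64(0.1278)}
376 68 219 258Traceback (most recent call last):
  File "lid.py", line 18, in <module>
    lid(sys.argv[1],int(sys.argv[2]),int(sys.argv[3]))
    ~~~^^^^^^^^^^^^^^^^^^^^^^^^^^^^^^^^^^^^^^^^^^^^^^^
  File "lid.py", line 10, in lid
    L.append(onz("",(xs.min()-.5,r),z,c)[:2]);R.append(onz("",(xs.max()+.5,r),z,c)[:2])
                     ~~~~~~^^
    return umr_minimum(a, axis, None, out, keepdims, initial, where)
ValueError: zero-size array to reduction operation minimum which has no identity
```

View pics/wrist_h.png

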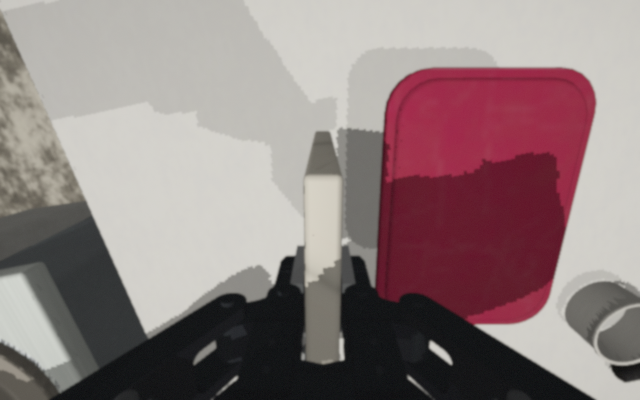

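```bash
python3 lid.py h 115 255; python3 - <<'E'
from h import *
import pickle
c=pickle.load(open("pics/wrist_h.pkl","rb"))
for z in (.19,.2,.205):
  a=onz("",(303.5,178),z,c);b=onz("",(303.5,355),z,c);a2=onz("",(342.5,178),z,c);b2=onz("",(342.5,355),z,c)
  print(z,a,b,np.linalg.norm(a2-a),np.degrees(np.arctan2((b-a)[0],-(b-a)[1])),np.degrees(np.arctan2((b2-a2)[0],-(b2-a2)[1])),np.linalg.norm(a-b))
# top end of lid
hsv=cv2.cvtColor(cv2.imread("pics/wrist_h.png"),cv2.COLOR_BGR2HSV);m=cv2.inRange(hsv,(160,100,30),(179,255,255))
d=np.array([np.sin(np.radians(11.2)),np.cos(np.radians(11.2))])
print([onz("",(u,np.where(m[:,u])[0].min()-.5),.094,c)[:2]@d for u in(450,500,550)],[onz("",(u,np.where(m[:,u])[0].max()+.5),.094,c)[:2]@d for u in(450,480,510)])
E
```

```text
376 68 219 258
-11.357058 [0.5276141  0.20715684]
-11.723307 [0.65503615 0.18866608]
width 0.12856825 near offset 0.47648904
right-end y' 0.2077145315686553 0.010395864274794546
0.19 [0.48927098 0.24389603 0.19      ] [0.47269263 0.16927468 0.19      ] 0.013591971654191376 -12.525753440145976 -10.405335839287059 0.07644074929384645
0.2 [0.49037473 0.24610536 0.2       ] [0.47532766 0.17837649 0.2       ] 0.012336534218031265 -12.525753440145952 -10.405335839287071 0.06938021527029044
0.205 [0.4909266  0.24721002 0.205     ] [0.47664517 0.18292739 0.205     ] 0.011708815499951182 -12.525753440146007 -10.405335839287078 0.06584994825851245
[np.float64(0.378204656759881), np.float64(0.3780385882663558), np.float64(0.3773232074788363)] [np.float64(0.2076712666259656), np.float64(0.19679846443935023), np.float64(0.19765421901577204)]
```

Call:
{"name": "drive_tool", "arguments": {
  "increments": "-0.0025 0.0026 0 0; 0 0 -0.01 0; 0 0 -0.01 0; 0 0 -0.01 0; 0 0 -0.008 0; 0 0 -0.004 0; 0 0 0 0; 0 0 0 0"
}}

```text
t: 10.7
eef_pos: [0.4836, 0.1962, 0.1384]
tool_rot: [0.0, 0.774, 0.633, -0.0]
contact_force: [0.4, -0.6, -3.4]
gripper_width: 0.136
```

Call:
{"name": "drive_tool", "arguments": {
  "increments": "0 0 -0.001 0; 0 0 -0.001 0; 0 0 -0.001 0; 0 0 0 0"
}}

```text
t: 11.03
eef_pos: [0.4836, 0.1964, 0.1358]
tool_rot: [-0.0, 0.774, 0.633, 0.0]
contact_force: [0.4, 0.3, -4.0]
gripper_width: 0.129
```

Call:
{"name": "drive_tool", "arguments": {
  "increments": "0 0 -0.001 0; 0 0 -0.001 0; 0 0 -0.001 0; 0 0 0 0"
}}

```text
t: 11.37
eef_pos: [0.4835, 0.1963, 0.1325]
tool_rot: [-0.0, 0.774, 0.633, -0.0]
contact_force: [-0.4, 0.7, -3.3]
gripper_width: 0.136
```

Call:
{"name": "drive_tool", "arguments": {
  "increments": "0 0 -0.001 0; 0 0 0 0; 0 0 0 0"
}}

```text
t: 11.62
eef_pos: [0.4836, 0.1964, 0.1317]
tool_rot: [-0.0, 0.774, 0.633, -0.0]
contact_force: [-1.1, -0.9, -4.9]
gripper_width: 0.135
```

Call:
{"name": "drive_tool", "arguments": {
  "increments": "0 0 -0.001 0; 0 0 0 0; 0 0 0 0"
}}

```text
t: 11.87
eef_pos: [0.4836, 0.1963, 0.1307]
tool_rot: [-0.0, 0.774, 0.633, -0.0]
contact_force: [-0.3, -0.2, -3.1]
gripper_width: 0.136
```

Call:
{"name": "drive_tool", "arguments": {
  "increments": "0 0 -0.001 0; 0 0 0 0; 0 0 0 0"
}}

```text
t: 12.12
eef_pos: [0.4836, 0.1963, 0.1297]
tool_rot: [-0.0, 0.774, 0.633, -0.0]
contact_force: [1.1, -0.1, -3.9]
gripper_width: 0.134
```

Call:
{"name": "drive_tool", "arguments": {
  "increments": "0 0 -0.001 0; 0 0 0 0; 0 0 0 0"
}}

```text
t: 12.37
eef_pos: [0.4836, 0.1963, 0.1287]
tool_rot: [-0.0, 0.774, 0.633, -0.0]
contact_force: [-0.3, -0.6, -3.8]
gripper_width: 0.133
```

Call:
{"name": "drive_tool", "arguments": {
  "increments": "0 0 -0.001 0; 0 0 0 0; 0 0 0 0"
}}

```text
t: 12.62
eef_pos: [0.4836, 0.1963, 0.1277]
tool_rot: [-0.0, 0.774, 0.633, -0.0]
contact_force: [0.3, -0.3, -4.8]
gripper_width: 0.135
```

Call:
{"name": "drive_tool", "arguments": {
  "increments": "0 0 -0.001 0; 0 0 0 0; 0 0 0 0"
}}

```text
t: 12.87
eef_pos: [0.4836, 0.1964, 0.1267]
tool_rot: [-0.0, 0.774, 0.633, -0.0]
contact_force: [0.0, -0.6, -4.2]
gripper_width: 0.133
```

Call:
{"name": "drive_tool", "arguments": {
  "increments": "0 0 -0.001 0; 0 0 0 0; 0 0 0 0"
}}

```text
t: 13.12
eef_pos: [0.4836, 0.1963, 0.1257]
tool_rot: [-0.0, 0.774, 0.633, -0.0]
contact_force: [-0.0, 1.1, -4.5]
gripper_width: 0.134
```

```bash
python3 snap.py i scene wrist top; python3 - <<'E'
from h import *
a=cv2.imread("pics/wrist_i.png")[:,150:500];b=cv2.resize(cv2.imread("pics/scene_i.png")[110:250,220:360],None,fx=2.86,fy=2.86)
cv2.imwrite("pics/i.png",np.hstack([a,b]))
E
```

```text
{'t': np.float64(13.2667), 'q': array([-0.9083,  0.4341,  0.5057,  2.0578, -0.313 ,  0.7231, -0.4048]), 'eef_pos': array([0.4836, 0.1964, 0.1257]), 'tool_rot': array([-0.    ,  0.7742,  0.633 ,  0.    ]), 'contact_force': array([ 0.1475,  0.9076, -4.232 ]), 'gripper_width': np.float64(0.1358)}
```

View pics/i.png

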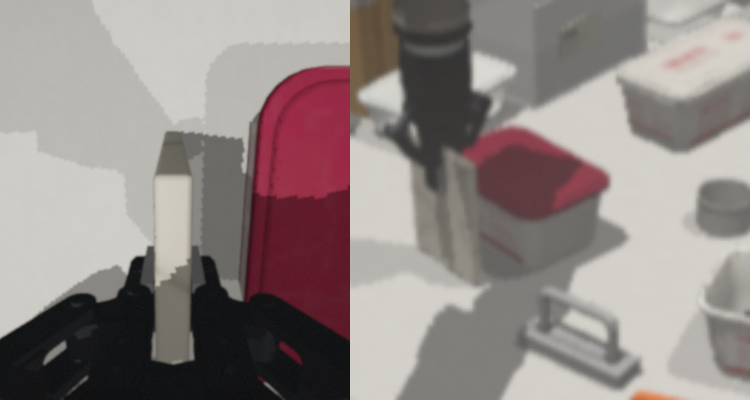

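```bash
python3 - <<'E'
from h import *
b=cv2.imread("pics/scene_i.png");cv2.imwrite("pics/i2.png",cv2.resize(b[155:220,235:300],None,fx=9,fy=9,interpolation=cv2.INTER_CUBIC))
p=bot.get_obs()['eef_pos'];a=np.radians(-11.45);n=np.array([np.cos(a),np.sin(a)]);d=np.array([-n[1],n[0]])
for s in(-.006,.006):
  for y in(-.055,.055):
    q=p[:2]+n*s+d*y
    for z in(0,.005,.01):
      print(s,y,z,(proj("scene",[*q,z])-[235,155])*9)
o,_=ray("scene",(0,0));print(o)
E
```

```text
-0.006 -0.055 0 [256.51278086 500.98946493]
-0.006 -0.055 0.005 [255.84364133 489.34895798]
-0.006 -0.055 0.01 [255.17205557 477.66589605]
-0.006 0.055 0 [ 73.30373409 374.35979173]
-0.006 0.055 0.005 [ 72.34406371 363.00577359]
-0.006 0.055 0.01 [ 71.3810382  351.61206046]
0.006 -0.055 0 [283.3804909  488.02675708]
0.006 -0.055 0.005 [282.76328059 476.41729305]
0.006 -0.055 0.01 [282.1438245  464.76558688]
0.006 0.055 0 [ 99.82781454 362.52569333]
0.006 0.055 0.005 [ 98.91852597 351.20204642]
0.006 0.055 0.01 [ 98.0060727  339.83898857]
[-0.43270661 -0.68561212  0.84828367]
```

View pics/i2.png

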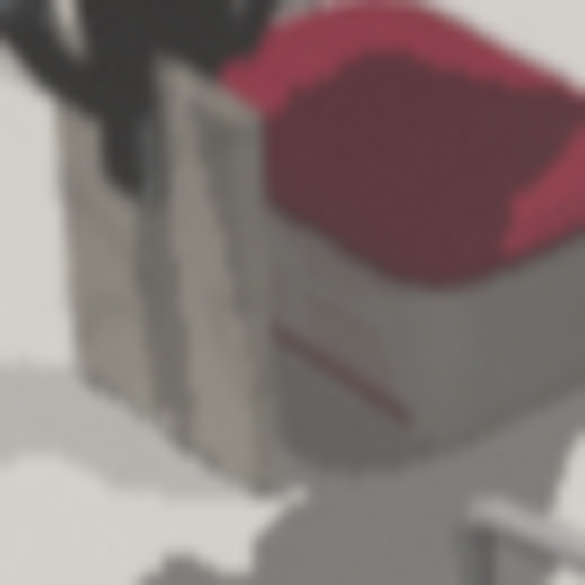

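Call:
{"name": "drive_tool", "arguments": {
  "increments": "0 0 -0.001 0; 0 0 0 0; 0 0 0 0"
}}

```text
t: 13.52
eef_pos: [0.4836, 0.1963, 0.1247]
tool_rot: [-0.0, 0.774, 0.633, -0.0]
contact_force: [-0.3, -0.3, -4.6]
gripper_width: 0.138
```

Call:
{"name": "drive_tool", "arguments": {
  "increments": "0 0 -0.001 0; 0 0 0 0; 0 0 0 0"
}}

```text
t: 13.77
eef_pos: [0.4836, 0.1964, 0.1237]
tool_rot: [-0.0, 0.774, 0.633, -0.0]
contact_force: [0.1, 0.2, -4.4]
gripper_width: 0.134
```

Call:
{"name": "drive_tool", "arguments": {
  "increments": "0 0 -0.001 0; 0 0 0 0; 0 0 0 0"
}}

```text
t: 14.02
eef_pos: [0.4836, 0.1964, 0.1227]
tool_rot: [-0.0, 0.774, 0.633, -0.0]
contact_force: [-0.4, -0.9, -4.6]
gripper_width: 0.134
```

Call:
{"name": "drive_tool", "arguments": {
  "increments": "0 0 -0.001 0; 0 0 0 0; 0 0 0 0"
}}

```text
t: 14.27
eef_pos: [0.4836, 0.1963, 0.1217]
tool_rot: [0.0, 0.774, 0.633, -0.0]
contact_force: [-0.5, -0.3, -4.2]
gripper_width: 0.132
```

Call:
{"name": "drive_tool", "arguments": {
  "increments": "0 0 -0.001 0; 0 0 0 0; 0 0 0 0"
}}

```text
t: 14.52
eef_pos: [0.4836, 0.1963, 0.1206]
tool_rot: [0.0, 0.774, 0.633, -0.0]
contact_force: [0.4, -0.5, -4.3]
gripper_width: 0.134
```

Call:
{"name": "drive_tool", "arguments": {
  "increments": "0 0 -0.001 0; 0 0 0 0; 0 0 0 0"
}}

```text
t: 14.77
eef_pos: [0.4839, 0.1963, 0.1202]
tool_rot: [-0.0, 0.774, 0.633, 0.0]
contact_force: [-0.9, -0.7, 3.5]
gripper_width: 0.135
```

Call:
{"name": "drive_tool", "arguments": {
  "increments": "0 0 0.0004 0; 0 0 0 0; 0 0 0 0; 0 0 0 0; 0 0 0 0; 0 0 0 0",
  "grip": 0.27
}}

```text
t: 15.27
eef_pos: [0.4837, 0.1964, 0.1201]
tool_rot: [0.0, 0.774, 0.633, 0.0]
contact_force: [0.2, 0.8, 0.2]
gripper_width: 0.265
```

```bash
python3 snap.py j wrist; python3 lid.py j 115 240
```

```text
{'t': np.float64(15.3167), 'q': array([-0.9031,  0.4432,  0.4999,  2.0609, -0.3202,  0.7115, -0.3987]), 'eef_pos': array([0.4837, 0.1964, 0.1201]), 'tool_rot': array([0.    , 0.7742, 0.633 , 0.    ]), 'contact_force': array([0.0864, 0.6058, 0.1674]), 'gripper_width': np.float64(0.2692)}
396 66 244 325
-11.515547 [0.5308528  0.22944643]
5.1332464 [0.6385595  0.20799197]
width 0.109821685 near offset 0.47436178
right-end y' 0.22857578553271768 0.017274276975806295
```

View pics/wrist_j.png

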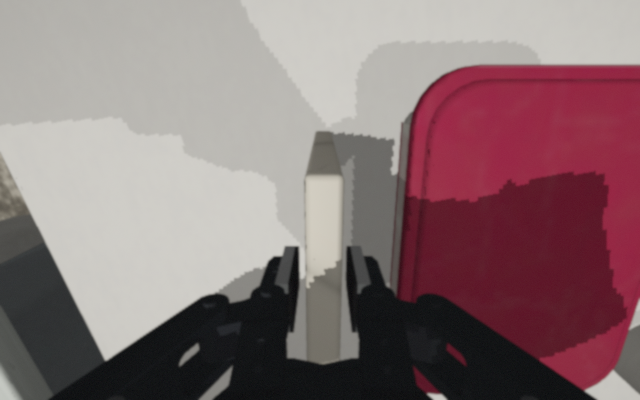

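Call:
{"name": "drive_tool", "arguments": {
  "increments": "0 0 0.006 0; 0 0 0.008 0; 0 0 0.006 0; 0 0 0.002 0; 0.002 -0.0004 0 0; 0.002 -0.0004 0 0; 0.002 -0.0004 0 0; 0.002 -0.0004 0 0; 0.002 -0.0004 0 0; 0.002 -0.0004 0 0; 0.002 -0.0004 0 0; 0 0 0 0"
}}

```text
t: 16.32
eef_pos: [0.4981, 0.1934, 0.1421]
tool_rot: [0.0, 0.774, 0.633, 0.0]
contact_force: [0.6, -0.7, -0.2]
gripper_width: 0.266
```

```bash
python3 snap.py k wrist
```

```text
{'t': np.float64(16.3667), 'q': array([-0.8991,  0.4266,  0.5194,  2.02  , -0.2996,  0.7685, -0.401 ]), 'eef_pos': array([0.4979, 0.1934, 0.142 ]), 'tool_rot': array([ 1.000e-04,  7.743e-01,  6.328e-01, -0.000e+00]), 'contact_force': array([-0.5967, -0.1415,  0.481 ]), 'gripper_width': np.float64(0.2707)}
```

View pics/wrist_k.png

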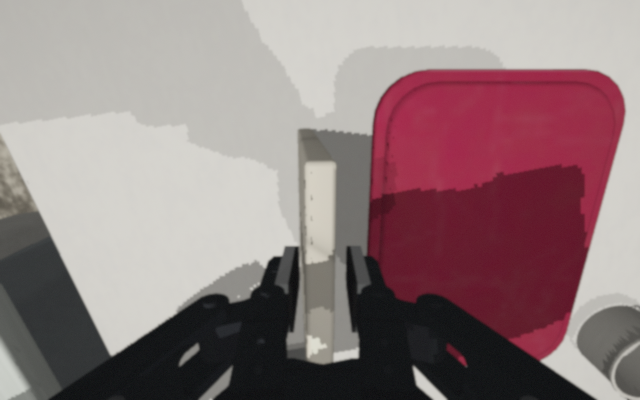

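Call:
{"name": "drive_tool", "arguments": {
  "increments": "0.002 -0.0004 0 0; 0.002 -0.0004 0 0; 0.002 -0.0004 0 0; 0.002 -0.0004 0 0; 0.002 -0.0004 0 0; 0.002 -0.0004 0 0; 0.002 -0.0004 0 0; 0 0 0 0"
}}

```text
t: 17.03
eef_pos: [0.5121, 0.1907, 0.1422]
tool_rot: [0.0, 0.774, 0.633, 0.0]
contact_force: [-0.1, 0.1, 0.3]
gripper_width: 0.271
```

```bash
python3 snap.py l wrist scene;  python3 - <<'E'
from h import *
a=cv2.imread("pics/wrist_l.png")[:,150:500];b=cv2.resize(cv2.imread("pics/scene_l.png")[110:250,220:360],None,fx=2.86,fy=2.86)
cv2.imwrite("pics/l.png",np.hstack([a,b]))
E
```

```text
{'t': np.float64(17.1333), 'q': array([-0.8762,  0.4445,  0.5167,  1.9923, -0.3067,  0.7804, -0.3811]), 'eef_pos': array([0.5118, 0.1907, 0.1421]), 'tool_rot': array([0.000e+00, 7.742e-01, 6.329e-01, 1.000e-04]), 'contact_force': array([0.0508, 0.5969, 0.1917]), 'gripper_width': np.float64(0.2717)}
```

View pics/l.png

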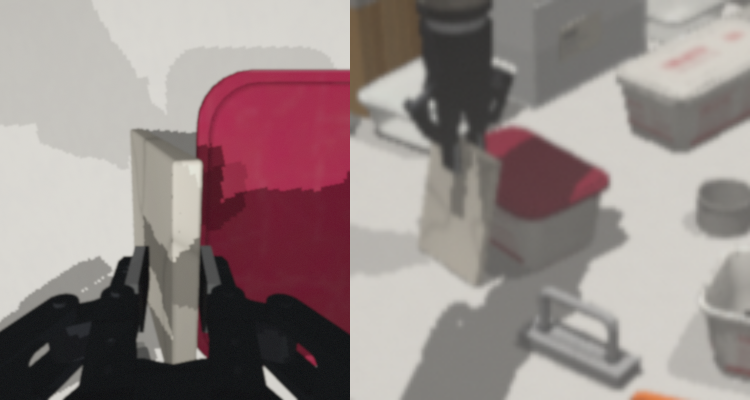

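```bash
python3 - <<'E'
from tilt import *
y=np.radians(-11.5)
print(bot.get_obs()['eef_pos'][:2]@[np.cos(y),np.sin(y)])
f=xy("l",(282,129),.003,y)[:2];t=xy("l",(324,160),.149,y)[:2];print(f,t,np.degrees(np.arcsin((t[0]-f[0])/.15)))
print(xy("l",(351,161),.146,y)[:2], xy("j",(304.5,176),.150,y)[:2],xy("j",(317,131),.0,y)[:2])
E
```

```text
0.4634497729837007
(np.float64(0.4322086499254127), np.float64(0.34499844615433545)) (np.float64(0.46489294696251854), np.float64(0.3459098707025035)) 12.585444645617212
(np.float64(0.47482599005096177), np.float64(0.34502108725321684)) (np.float64(0.4300768809140395), np.float64(0.34530943788292007)) (np.float64(0.43123529791003445), np.float64(0.3451046313354692))
```

Call:
{"name": "drive_tool", "arguments": {
  "increments": "0.002 -0.0004 0 0; 0.002 -0.0004 0 0; 0.002 -0.0004 0 0; 0.002 -0.0004 0 0; 0.002 -0.0004 0 0; 0 0 0 0"
}}

```text
t: 17.63
eef_pos: [0.5222, 0.1886, 0.1422]
tool_rot: [0.0, 0.774, 0.633, 0.0]
contact_force: [0.5, -0.8, 0.0]
gripper_width: 0.269
```

Call:
{"name": "drive_tool", "arguments": {
  "increments": "0.0015 -0.0003 0 0; 0.0015 -0.0003 0 0; 0.0015 -0.0003 0 0; 0.0015 -0.0003 0 0; 0 0 0 0; 0 0 0 0"
}}

```text
t: 18.13
eef_pos: [0.5278, 0.1875, 0.1422]
tool_rot: [0.0, 0.774, 0.633, 0.0]
contact_force: [0.9, -0.3, 0.3]
gripper_width: 0.268
```

```bash
python3 snap.py m wrist scene;  python3 - <<'E'
from h import *
a=cv2.imread("pics/wrist_m.png")[:,150:500];b=cv2.resize(cv2.imread("pics/scene_m.png")[110:250,220:360],None,fx=2.86,fy=2.86)
cv2.imwrite("pics/m.png",np.hstack([a,b]))
E
```

```text
{'t': np.float64(18.2333), 'q': array([-0.8507,  0.4652,  0.5137,  1.9598, -0.3141,  0.7945, -0.3599]), 'eef_pos': array([0.5277, 0.1876, 0.1422]), 'tool_rot': array([1.000e-04, 7.742e-01, 6.330e-01, 1.000e-04]), 'contact_force': array([0.5965, 0.0694, 0.6826]), 'gripper_width': np.float64(0.2737)}
```

View pics/m.png

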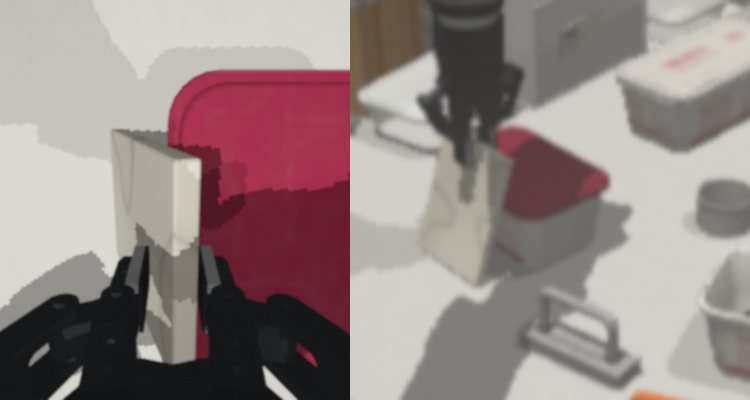

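```bash
python3 - <<'E'
from tilt import *
y=np.radians(-11.5)
print(bot.get_obs()['eef_pos'][:2]@[np.cos(y),np.sin(y)])
f=xy("m",(261,128.5),.004,y)[:2];t=xy("m",(323,159),.146,y)[:2];print(f,t,np.degrees(np.arcsin((t[0]-f[0])/.15)))
print(xy("m",(351,159),.142,y)[:2])
E
```

```text
0.4797478604929482
(np.float64(0.43163597924230357), np.float64(0.3455396168912869)) (np.float64(0.4805039228173439), np.float64(0.3458463520915116)) 19.013218958910915
(np.float64(0.4911291146103994), np.float64(0.34516706699702393))
```

Call:
{"name": "drive_tool", "arguments": {
  "increments": "0.001 -0.0002 0 0; 0.001 -0.0002 0 0; 0 0 0 0; 0 0 0 0"
}}

```text
t: 18.57
eef_pos: [0.5297, 0.1872, 0.1421]
tool_rot: [0.0, 0.774, 0.633, 0.0]
contact_force: [0.8, 0.0, 0.4]
gripper_width: 0.271
```

```bash
python3 snap.py n wrist; python3 - <<'E'
from h import *
a=cv2.imread("pics/wrist_m.png")[100:380,240:380];b=cv2.imread("pics/wrist_n.png")[100:380,240:380]
cv2.imwrite("pics/n.png",cv2.resize(np.hstack([a,b]),None,fx=2,fy=2))
E
```

```text
{'t': np.float64(18.6167), 'q': array([-0.8475,  0.468 ,  0.5133,  1.9558, -0.3151,  0.7963, -0.3574]), 'eef_pos': array([0.5297, 0.1872, 0.1421]), 'tool_rot': array([0.    , 0.7742, 0.633 , 0.    ]), 'contact_force': array([ 0.4344, -0.6126,  0.6933]), 'gripper_width': np.float64(0.2697)}
```

View pics/n.png

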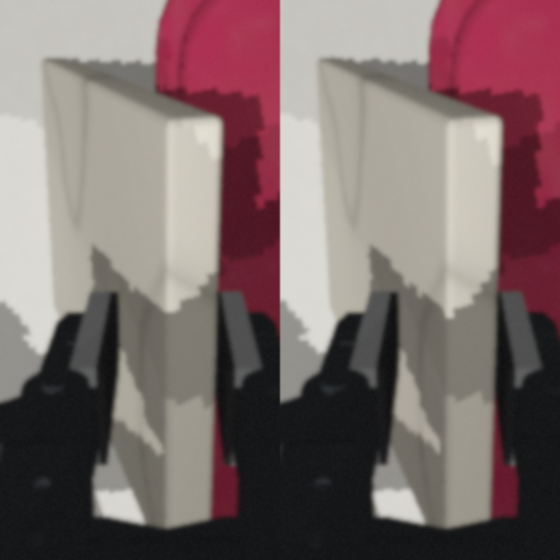

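Call:
{"name": "drive_tool", "arguments": {
  "increments": "0.001 -0.0002 0 0; 0.001 -0.0002 0 0; 0 0 0 0; 0 0 0 0",
  "grip": 0.3
}}

```text
t: 18.95
eef_pos: [0.5316, 0.1867, 0.1421]
tool_rot: [-0.0, 0.774, 0.633, -0.0]
contact_force: [-0.0, 0.1, 0.2]
gripper_width: 0.303
```

```bash
python3 snap.py o wrist; python3 - <<'E'
from h import *
a=cv2.imread("pics/wrist_n.png")[100:380,240:380];b=cv2.imread("pics/wrist_o.png")[100:380,240:380]
cv2.imwrite("pics/o.png",cv2.resize(np.hstack([a,b]),None,fx=2,fy=2))
E
```

```text
{'t': np.float64(19.0), 'q': array([-0.8444,  0.4705,  0.5128,  1.9517, -0.316 ,  0.7982, -0.3549]), 'eef_pos': array([0.5316, 0.1868, 0.1421]), 'tool_rot': array([-0.    ,  0.7742,  0.633 , -0.    ]), 'contact_force': array([-0.3388,  0.4754, -0.0994]), 'gripper_width': np.float64(0.3036)}
```

View pics/o.png

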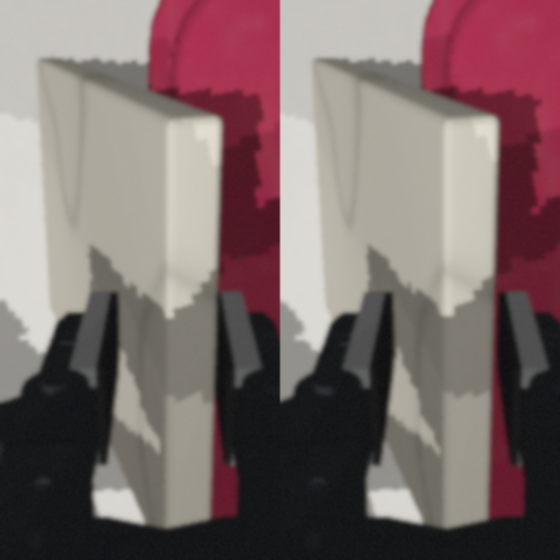

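Call:
{"name": "drive_tool", "arguments": {
  "increments": "0.001 -0.0002 0 0; 0.001 -0.0002 0 0; 0 0 0 0; 0 0 0 0",
  "grip": 0.36
}}

```text
t: 19.33
eef_pos: [0.5337, 0.1863, 0.1421]
tool_rot: [0.0, 0.774, 0.633, 0.0]
contact_force: [-0.2, -0.2, 0.3]
gripper_width: 0.357
```

```bash
python3 snap.py p wrist; python3 - <<'E'
from tilt import *
a=cv2.imread("pics/wrist_o.png")[100:380,240:380];b=cv2.imread("pics/wrist_p.png")[100:380,240:380]
cv2.imwrite("pics/p.png",cv2.resize(np.hstack([a,b]),None,fx=2,fy=2))
E
```

```text
{'t': np.float64(19.3833), 'q': array([-0.8412,  0.4731,  0.5125,  1.9475, -0.3168,  0.8   , -0.3524]), 'eef_pos': array([0.5336, 0.1863, 0.1421]), 'tool_rot': array([-0.    ,  0.7742,  0.6329,  0.    ]), 'contact_force': array([ 0.2698, -0.0489, -0.1381]), 'gripper_width': np.float64(0.3638)}
```

View pics/p.png

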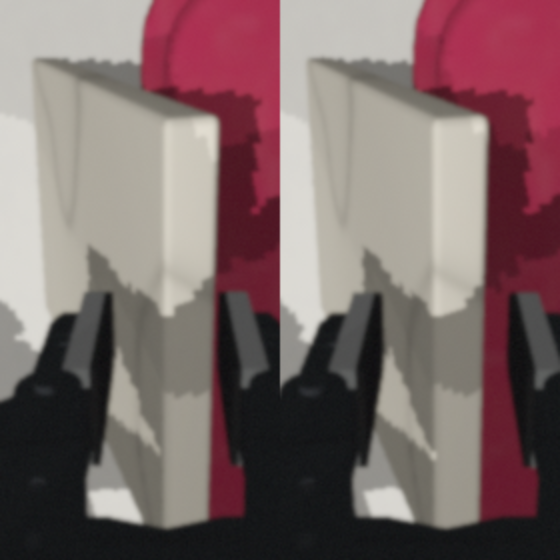

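Call:
{"name": "drive_tool", "arguments": {
  "increments": "-0.002 0.0004 0 0; 0 0 0 0; 0 0 0.005 0; 0 0 0.01 0; 0 0 0.02 0; 0 0 0.02 0; 0 0 0.02 0; 0 0 0 0",
  "grip": 0.5
}}

```text
t: 20.05
eef_pos: [0.5341, 0.1872, 0.2219]
tool_rot: [0.001, 0.774, 0.633, 0.004]
contact_force: [0.8, 0.3, 0.9]
gripper_width: 0.499
```

```bash
python3 snap.py q wrist; python3 lid.py q 110 170; python3 - <<'E'
from tilt import *
y=np.radians(-11.5)
f=xy("p",(254.5,128.5),.004,y)[:2];t=xy("p",(316,159),.146,y)[:2];print(f,t,np.degrees(np.arcsin((t[0]-f[0])/.15)))
E
```

```text
{'t': np.float64(20.1), 'q': array([-0.8951,  0.3661,  0.5676,  1.8904, -0.2405,  0.9473, -0.4171]), 'eef_pos': array([0.5332, 0.1871, 0.22  ]), 'tool_rot': array([4.000e-04, 7.743e-01, 6.329e-01, 2.600e-03]), 'contact_force': array([-0.5312,  0.3236, -0.7418]), 'gripper_width': np.float64(0.4993)}
311 83 169 215
21.733412 [0.54710037 0.23505896]
-10.65473 [0.66143674 0.21180914]
width 0.097599834 near offset 0.59525037
right-end y' -0.11957894820009392 0.0236501595788946
(np.float64(0.43246328199697837), np.float64(0.3455157397182184)) (np.float64(0.48393827039850323), np.float64(0.3458472617053164)) 20.06991767702378
```

View pics/wrist_q.png

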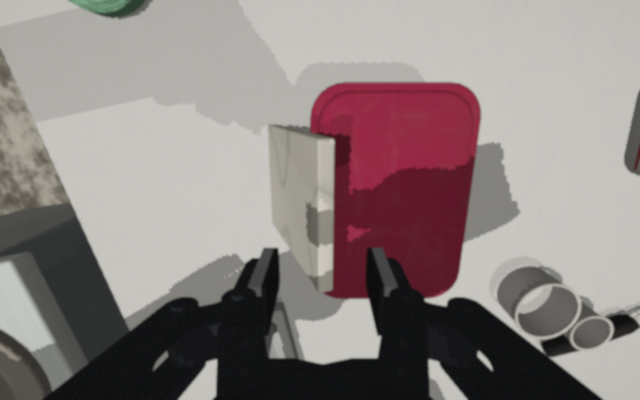

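Call:
{"name": "drive_tool", "arguments": {
  "increments": "0 0 0.02 0; 0 -0.005 0.03 0; -0.008 -0.02 0 0.02; -0.009 -0.025 0 0.02; -0.009 -0.025 0 0.02; -0.009 -0.025 0 0.02; -0.009 -0.025 0 0.02; -0.009 -0.025 0 0.02; -0.009 -0.025 0 0.02; -0.009 -0.025 0 0.03; -0.005 -0.01 0 0.03; 0 0 0 0"
}}

```text
t: 21.1
eef_pos: [0.454, -0.0261, 0.2669]
tool_rot: [-0.001, 0.708, 0.706, -0.0]
contact_force: [-0.3, 0.2, -0.5]
gripper_width: 0.503
```

```bash
python3 snap.py r wrist top
```

```text
{'t': np.float64(21.2), 'q': array([-7.1360e-01,  9.1800e-02,  6.8060e-01,  2.0739e+00, -6.9400e-02,
        9.9740e-01,  1.2000e-03]), 'eef_pos': array([ 0.4555, -0.023 ,  0.267 ]), 'tool_rot': array([-2.000e-04,  7.076e-01,  7.066e-01,  2.000e-04]), 'contact_force': array([-0.0389,  1.6341,  0.5223]), 'gripper_width': np.float64(0.496)}
```

View pics/wrist_r.png

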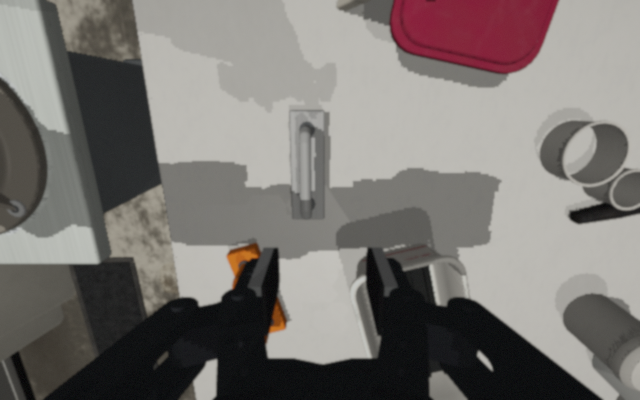

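```bash
python3 - <<'E'
from h import *
im=cv2.imread("pics/wrist_r.png");cv2.imwrite("pics/r_c.png",cv2.resize(im[95:235,260:360],None,fx=4.2,fy=4.2,interpolation=cv2.INTER_CUBIC))
E
```

```text
(no output)
```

View pics/r_c.png

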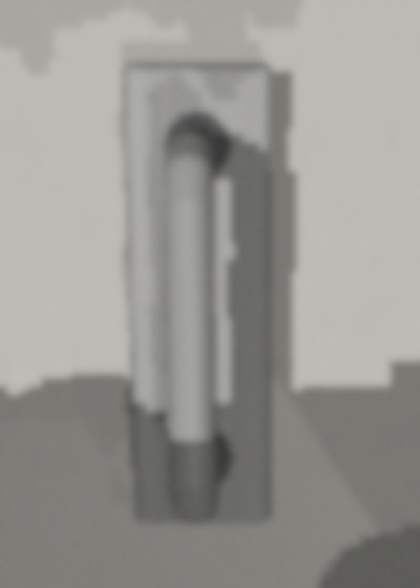

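```bash
python3 - <<'E'
from h import *
import pickle
c=pickle.load(open("pics/wrist_r.pkl","rb"))
W=lambda x,y:(260+(x+.5)/4.2-.5,95+(y+.5)/4.2-.5)
P=[onz("",W(*p),.02,c) for p in [(126,66),(268,66),(271,518),(135,520)]]
print(np.round(P,4),np.mean(P,0),[np.linalg.norm(P[i]-P[(i+1)%4]) for i in range(4)])
for a,b in((0,3),(1,2)): v=P[a]-P[b];print(np.degrees(np.arctan2(-v[0],v[1])))
a=onz("",W(188,150),.069,c);b=onz("",W(192.5,435),.069,c);print(a,b,np.degrees(np.arctan2(-(a-b)[0],(a-b)[1])))
e=bot.get_obs()['eef_pos'];print(e)
# slab toe from q
c=pickle.load(open("pics/wrist_q.pkl","rb"))
for u in [(269,126),(271,208)]: print(onz("",u,.004,c))
E
python3 - <<'E'
import cv2
im=cv2.imread("pics/wrist_q.png");cv2.imwrite("pics/q_c.png",cv2.resize(im[100:310,250:350],None,fx=2.8,fy=2.8,interpolation=cv2.INTER_CUBIC))
E
```

```text
[[ 0.4182  0.0417  0.02  ]
 [ 0.4556  0.0416  0.02  ]
 [ 0.4562 -0.0854  0.02  ]
 [ 0.4165 -0.0859  0.02  ]] [ 0.43663969 -0.02199042  0.02      ] [np.float64(0.03745190963466429), np.float64(0.1269602963603337), np.float64(0.039743643593529936), np.float64(0.12760667392348493)]
-0.7543084273193237
0.2746557664702395
[0.4368931  0.02406178 0.069     ] [ 0.43662797 -0.0452064   0.069     ] -0.21929941183357485
[ 0.45551414 -0.02295406  0.26702999]
[0.49227151 0.25062327 0.004     ]
[0.47239661 0.16350848 0.004     ]
```

View pics/q_c.png

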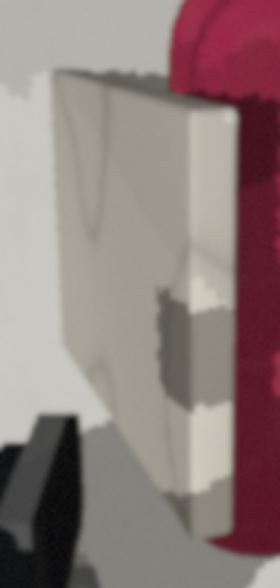

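Call:
{"name": "drive_tool", "arguments": {
  "increments": "-0.01 0.0004 -0.01 0; -0.0087 0.0004 -0.02 0; 0 0 -0.025 0; 0 0 -0.025 0; 0 0 -0.025 0; 0 0 -0.025 0; 0 0 -0.02 0; 0 0 0 0; 0 0 0 0"
}}

```text
t: 21.95
eef_pos: [0.4366, -0.0217, 0.1165]
tool_rot: [-0.001, 0.707, 0.707, -0.001]
contact_force: [0.8, -0.4, 1.5]
gripper_width: 0.499
```

```bash
python3 snap.py s wrist; python3 - <<'E'
from h import *
import pickle
c=pickle.load(open("pics/wrist_q.pkl","rb"))
a=onz("",(268.4,124),.004,c);b=onz("",(272.2,223),.004,c);v=a-b
print(a,b,np.linalg.norm(v),np.degrees(np.arctan2(-v[0],v[1])))
E
```

```text
{'t': np.float64(22.0), 'q': array([-0.5895,  0.3373,  0.591 ,  2.2522, -0.3174,  0.6306,  0.2351]), 'eef_pos': array([ 0.4375, -0.0218,  0.1174]), 'tool_rot': array([ 0.000e+00,  7.069e-01,  7.073e-01, -2.000e-04]), 'contact_force': array([-0.1121, -1.1915, -0.1117]), 'gripper_width': np.float64(0.4982)}
[0.49216233 0.25270075 0.004     ] [0.46933837 0.14585771 0.004     ] 0.10925368505070672 -12.0583611233571
```

View pics/wrist_s.png

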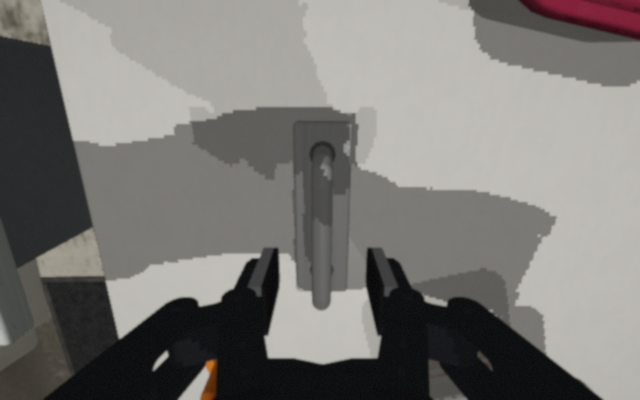

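Centred on the steel handle (px 322,150–305). Descending and gripping.

Call:
{"name": "drive_tool", "arguments": {
  "increments": "0 0 -0.015 0; 0 0 -0.015 0; 0 0 -0.01 0; 0 0 -0.006 0; 0 0 0 0; 0 0 0 0"
}}

```text
t: 22.5
eef_pos: [0.4373, -0.0224, 0.0716]
tool_rot: [0.0, 0.707, 0.707, 0.0]
contact_force: [1.4, -0.5, -0.4]
gripper_width: 0.501
```

Call:
{"name": "drive_tool", "arguments": {
  "increments": "0 0 0 0; 0 0 0 0; 0 0 0 0; 0 0 0 0; 0 0 0 0; 0 0 0 0; 0 0 0 0",
  "grip": 0,
  "squeeze": 80
}}

```text
t: 23.08
eef_pos: [0.4367, -0.0224, 0.0717]
tool_rot: [-0.0, 0.707, 0.707, 0.0]
contact_force: [-2.7, 0.4, 7.9]
gripper_width: 0.113
```

Call:
{"name": "drive_tool", "arguments": {
  "increments": "0 0 0.003 0; 0 0 0.01 0; 0 0 0.01 0; 0 0 0.01 0; 0 0 0.007 0; 0 0 0 0; 0 0 0 0"
}}

```text
t: 23.67
eef_pos: [0.4373, -0.0222, 0.1117]
tool_rot: [0.0, 0.707, 0.707, 0.001]
contact_force: [1.0, 0.4, -7.8]
gripper_width: 0.11
```

```bash
python3 snap.py t wrist scene
```

```text
{'t': np.float64(23.7667), 'q': array([-0.5816,  0.35  ,  0.5846,  2.2577, -0.3343,  0.6153,  0.2513]), 'eef_pos': array([ 0.4366, -0.0222,  0.111 ]), 'tool_rot': array([-2.000e-04,  7.070e-01,  7.072e-01, -0.000e+00]), 'contact_force': array([-0.3814,  0.7427, -7.8687]), 'gripper_width': np.float64(0.1113)}
```

View pics/wrist_t.png

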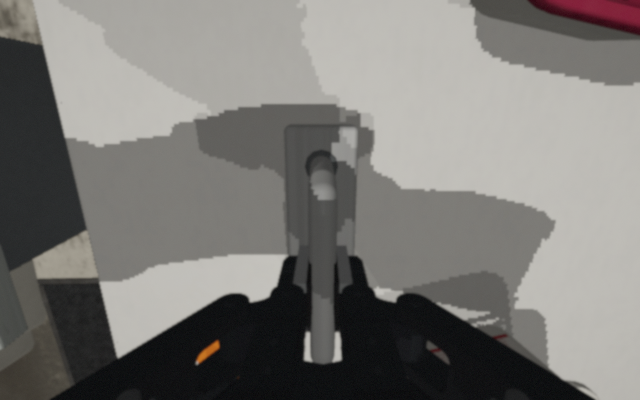

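View pics/scene_t.png

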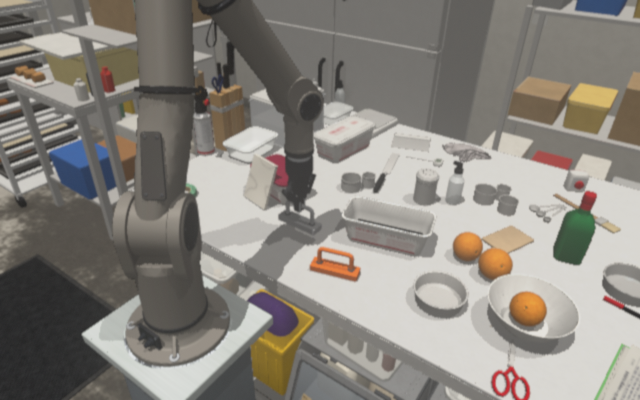

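Call:
{"name": "drive_tool", "arguments": {
  "increments": "-0.001 0.01 0 -0.03; -0.0015 0.01 0 -0.03; -0.002 0.01 0 -0.035; -0.002 0.01 0 -0.035; -0.002 0.012 0 -0.035; -0.001 0.01 0 -0.035; -0.001 0.01 0 -0.004; -0.001 0.01 0 0; 0 0.01 0 0; 0 0.008 0 0; 0 0 0 0; 0 0 0 0"
}}

```text
t: 24.77
eef_pos: [0.4255, 0.0778, 0.1111]
tool_rot: [0.0, 0.775, 0.632, -0.0]
contact_force: [-0.4, 0.3, -8.9]
gripper_width: 0.11
```

```bash
python3 snap.py u wrist
```

```text
{'t': np.float64(24.8167), 'q': array([-0.8558,  0.3522,  0.6352,  2.2704, -0.362 ,  0.615 , -0.1544]), 'eef_pos': array([0.4254, 0.0773, 0.1111]), 'tool_rot': array([ 1.000e-04,  7.754e-01,  6.315e-01, -1.000e-04]), 'contact_force': array([-0.031 , -0.6296, -8.151 ]), 'gripper_width': np.float64(0.1101)}
```

View pics/wrist_u.png

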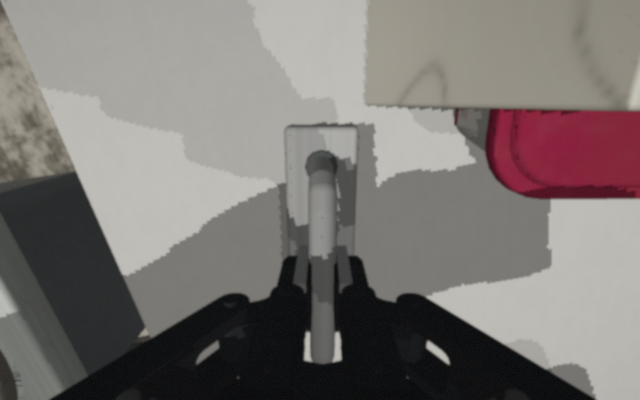

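```bash
python3 - <<'E'
from tilt import *
y=np.radians(-11.7)
print(xy("u",(365.5,104),.004,y),xy("u",(370,5),.004,y))
e=bot.get_obs()['eef_pos'];print(e[:2]@[np.cos(y),np.sin(y)])
print(xy("u",(357,128),.059,y)[:2],xy("u",(286,128),.059,y)[:2],xy("u",(286,250),.059,y)[:2],xy("u",(357,250),.059,y)[:2])
E
```

```text
(np.float64(0.43059605520804817), np.float64(0.23788504931366353), array([0.46988955, 0.14562306, 0.004     ])) (np.float64(0.4308923000017143), np.float64(0.29713075816919127), array([0.48219391, 0.20357773, 0.004     ]))
0.4008994031356263
(np.float64(0.41951702641004124), np.float64(0.22614627982772587)) (np.float64(0.38205904781836614), np.float64(0.2260707305404948)) (np.float64(0.37978517591438526), np.float64(0.15521907571276053)) (np.float64(0.4219642524845266), np.float64(0.1553117206893383))
```

Call:
{"name": "drive_tool", "arguments": {
  "increments": "0.002 0.01 0 0; 0.003 0.0145 0 0; 0.003 0.0145 0 0; 0.003 0.0145 0 0; 0.003 0.0145 0 0; 0.003 0.0145 0 0; 0.003 0.0145 0 0; 0.003 0.0145 0 0; 0.002 0.009 0 0; 0.001 0.005 0 0; 0 0 0 0; 0 0 0 0"
}}

```text
t: 25.82
eef_pos: [0.4513, 0.2026, 0.111]
tool_rot: [0.0, 0.775, 0.631, -0.0]
contact_force: [-0.1, -1.1, -7.6]
gripper_width: 0.109
```

Call:
{"name": "drive_tool", "arguments": {
  "increments": "0 0 -0.008 0; 0 0 -0.01 0; 0 0 -0.01 0; 0 0 -0.006 0; 0 0 -0.003 0; 0 0 0 0; 0 0 0 0"
}}

```text
t: 26.4
eef_pos: [0.4514, 0.2028, 0.0739]
tool_rot: [0.0, 0.776, 0.631, -0.0]
contact_force: [0.1, -0.1, -7.9]
gripper_width: 0.109
```

```bash
python3 snap.py v wrist
```

```text
{'t': np.float64(26.45), 'q': array([-0.9822,  0.5063,  0.5449,  2.1474, -0.4602,  0.6012, -0.3111]), 'eef_pos': array([0.4517, 0.203 , 0.0742]), 'tool_rot': array([1.000e-04, 7.755e-01, 6.313e-01, 1.000e-04]), 'contact_force': array([ 0.7611,  0.3949, -7.5364]), 'gripper_width': np.float64(0.1087)}
```

View pics/wrist_v.png

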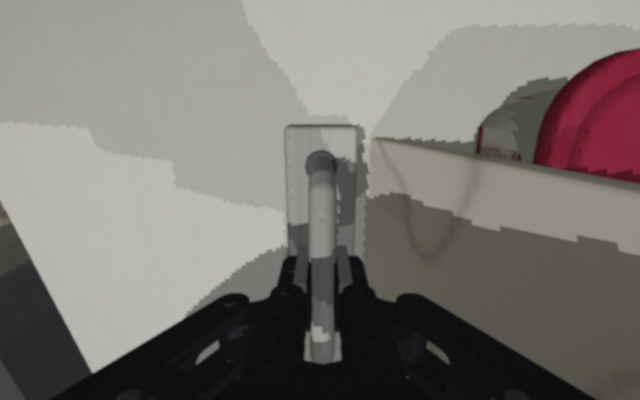

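```bash
cat > gap.py <<'E'
from tilt import *
import sys
tag=sys.argv[1]
im=cv2.imread(f"pics/wrist_{tag}.png");cv2.imwrite(f"pics/{tag}_c.png",cv2.resize(im[110:290,270:420],None,fx=4,fy=4,interpolation=cv2.INTER_CUBIC))
E
python3 gap.py v; python3 - <<'E'
from tilt import *
y=np.radians(-11.7)
for u,z in [((357,128),.0225),((357,250),.0225),((285,128),.0225),((370.5,139),.004),((366.5,230),.004)]: print(u,xy("v",u,z,y)[:2])
E
```

```text
(357, 128) (np.float64(0.4196087602852529), np.float64(0.3538140908764901))
(357, 250) (np.float64(0.4219331198323906), np.float64(0.2832518652790266))
(285, 128) (np.float64(0.3817735688319514), np.float64(0.3537983687881562))
(370.5, 139) (np.float64(0.42971207621920093), np.float64(0.34605529283406783))
(366.5, 230) (np.float64(0.4297760321755187), np.float64(0.2883353604787298))
```

View pics/v_c.png

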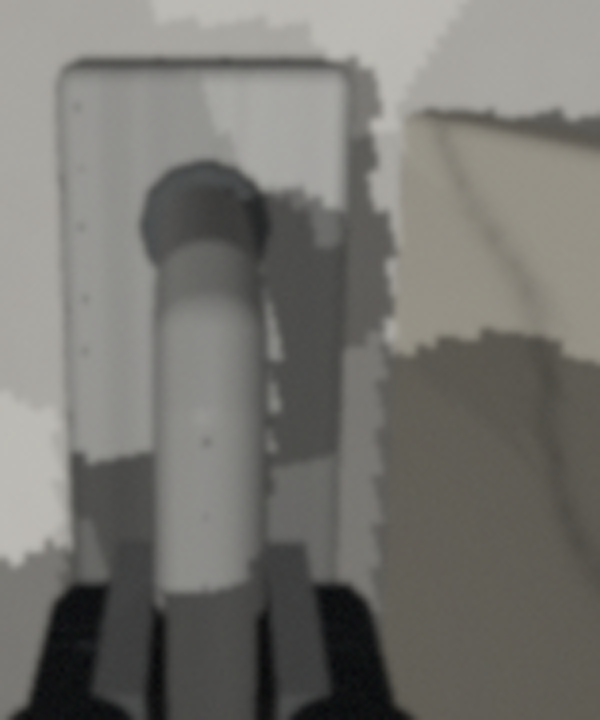

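Call:
{"name": "drive_tool", "arguments": {
  "increments": "0 0 -0.001 0; 0.0015 -0.0003 -0.0005 0; 0.0015 -0.0003 0 0; 0.0015 -0.0003 0 0; 0.0015 -0.0003 0 0; 0.001 -0.0002 0 0; 0 0 0 0; 0 0 0 0"
}}

```text
t: 27.12
eef_pos: [0.4585, 0.2016, 0.0726]
tool_rot: [-0.0, 0.775, 0.631, 0.0]
contact_force: [-0.0, 1.0, -7.9]
gripper_width: 0.109
```

```bash
python3 snap.py w wrist; python3 gap.py w
```

```text
{'t': np.float64(27.1667), 'q': array([-0.9681,  0.5161,  0.5411,  2.135 , -0.4633,  0.605 , -0.3006]), 'eef_pos': array([0.4584, 0.2016, 0.0726]), 'tool_rot': array([-0.    ,  0.7754,  0.6314, -0.    ]), 'contact_force': array([ 0.5088, -0.5342, -7.5807]), 'gripper_width': np.float64(0.1094)}
```

View pics/w_c.png

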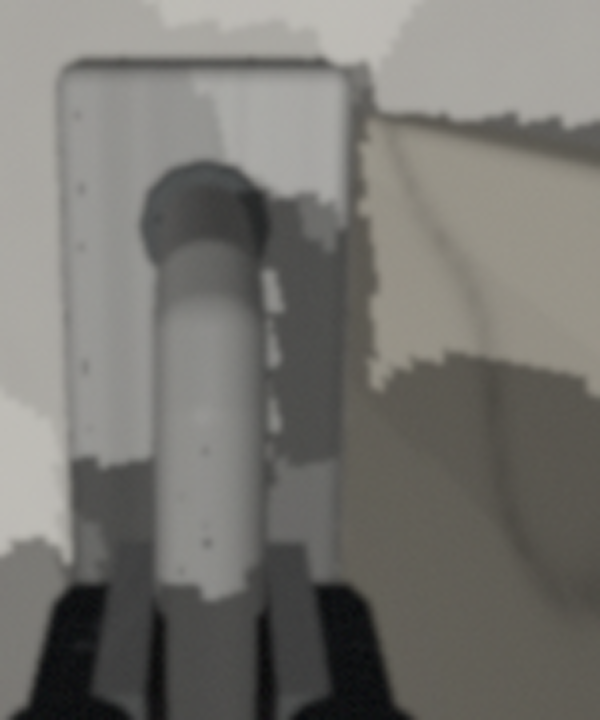

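Call:
{"name": "drive_tool", "arguments": {
  "increments": "0.0007 -0.0001 0 0; 0 0 0 0; 0.0007 -0.0002 0 0; 0 0 0 0; 0 0 0 0"
}}

```text
t: 27.58
eef_pos: [0.4599, 0.2014, 0.0726]
tool_rot: [0.0, 0.775, 0.631, 0.0]
contact_force: [0.0, -0.2, -7.9]
gripper_width: 0.112
```

```bash
python3 snap.py x wrist; python3 gap.py x
```

```text
{'t': np.float64(27.6333), 'q': array([-0.9656,  0.5175,  0.5409,  2.1323, -0.4634,  0.6064, -0.2989]), 'eef_pos': array([0.4598, 0.2014, 0.0726]), 'tool_rot': array([-0.    ,  0.7754,  0.6314, -0.    ]), 'contact_force': array([-0.5806, -0.365 , -7.8697]), 'gripper_width': np.float64(0.1089)}
```

View pics/x_c.png

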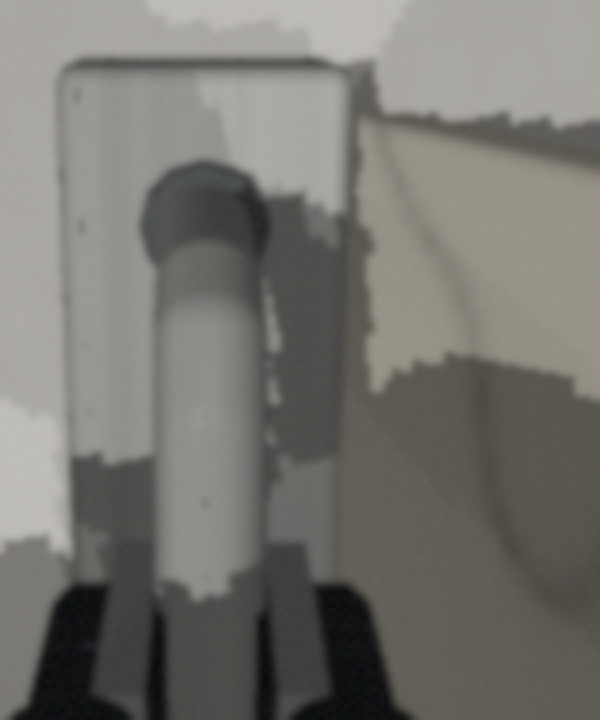

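```bash
python3 - <<'E'
from tilt import *
y=np.radians(-11.7);n=np.array([np.cos(y),np.sin(y)]);d=np.array([-n[1],n[0]])
print(xy("x",(360.2,139.5),.004,y)[:2], xy("w",(362.5,139),.004,y)[:2])
c=pickle.load(open("pics/wrist_x.pkl","rb"));e=np.array([.4598,.2014])
print(e@n)
for dn,z in((.02,.021),(.02,.005),(.021,.005),(.022,.005)):
    for yy in(.345,): print(dn,z,proj("",[*((e@n+dn)*n+d*yy),z],c))
E
```

```text
(np.float64(0.43202965001223437), np.float64(0.34622850662668053)) (np.float64(0.43195842739679385), np.float64(0.3465019489033758))
0.4094052870390863
0.02 0.021 [358.802425   145.43147111]
0.02 0.005 [355.81391372 141.8254219 ]
0.021 0.005 [357.52999145 141.8267695 ]
0.022 0.005 [359.24607422 141.82811709]
```

Call:
{"name": "drive_tool", "arguments": {
  "increments": "0.001 -0.0002 0 0; 0 0 0 0; 0.001 -0.0002 0 0; 0 0 0 0; 0 0 0 0"
}}

```text
t: 28.05
eef_pos: [0.4614, 0.201, 0.0725]
tool_rot: [-0.0, 0.775, 0.631, -0.0]
contact_force: [-1.4, 0.7, -7.5]
gripper_width: 0.11
```

```bash
python3 snap.py y wrist; python3 gap.py y
```

```text
{'t': np.float64(28.1), 'q': array([-0.9622,  0.5196,  0.5403,  2.1288, -0.4636,  0.6087, -0.2965]), 'eef_pos': array([0.4614, 0.201 , 0.0725]), 'tool_rot': array([-2.000e-04,  7.754e-01,  6.315e-01, -3.000e-04]), 'contact_force': array([-1.7418, -0.3001, -7.3294]), 'gripper_width': np.float64(0.1107)}
```

Call:
{"name": "drive_tool", "arguments": {
  "increments": "0.0005 -0.0001 0 0; 0 0 0 0; 0.0005 -0.0001 0 0; 0 0 0 0; 0 0 0 0"
}}

```text
t: 28.52
eef_pos: [0.4624, 0.2008, 0.0726]
tool_rot: [-0.0, 0.775, 0.631, -0.0]
contact_force: [-4.7, 0.9, -5.4]
gripper_width: 0.108
```

```bash
python3 snap.py z wrist; python3 gap.py z; python3 -c "
import cv2,numpy as np
cv2.imwrite('pics/yz.png',np.hstack([cv2.imread(f'pics/{t}_c.png')[0:440,220:600] for t in 'yz']))"
```

```text
{'t': np.float64(28.5667), 'q': array([-0.9606,  0.5206,  0.5402,  2.1269, -0.4637,  0.6099, -0.2954]), 'eef_pos': array([0.4624, 0.2008, 0.0726]), 'tool_rot': array([-3.000e-04,  7.754e-01,  6.315e-01, -3.000e-04]), 'contact_force': array([-4.3506,  0.4821, -5.4516]), 'gripper_width': np.float64(0.1062)}
```

View pics/yz.png

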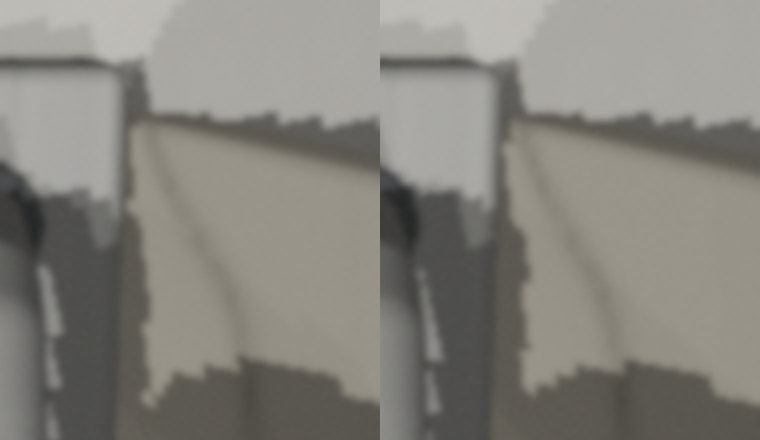

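Call:
{"name": "drive_tool", "arguments": {
  "increments": "-0.0003 0 -0.0005 0; 0 0 -0.0005 0; 0 0 0 0; 0 0 0 0"
}}

```text
t: 28.9
eef_pos: [0.4625, 0.2008, 0.0724]
tool_rot: [-0.001, 0.775, 0.631, 0.0]
contact_force: [-7.0, -0.1, 6.6]
gripper_width: 0.11
```

Call:
{"name": "drive_tool", "arguments": {
  "increments": "0 0 0.0004 0; 0 0 0 0; 0 0 0 0; 0 0 0 0; 0 0 0 0",
  "grip": 0.24,
  "squeeze": 20
}}

```text
t: 29.32
eef_pos: [0.4634, 0.2009, 0.0724]
tool_rot: [0.0, 0.776, 0.631, 0.001]
contact_force: [-0.8, -0.2, 1.4]
gripper_width: 0.237
```

```bash
python3 snap.py aa wrist scene; python3 gap.py aa
```

```text
{'t': np.float64(29.4167), 'q': array([-0.96  ,  0.5212,  0.5398,  2.1266, -0.4646,  0.6069, -0.2949]), 'eef_pos': array([0.4634, 0.201 , 0.0723]), 'tool_rot': array([4.000e-04, 7.755e-01, 6.314e-01, 8.000e-04]), 'contact_force': array([-0.072 ,  0.5015,  0.0809]), 'gripper_width': np.float64(0.2407)}
```

View pics/aa_c.png

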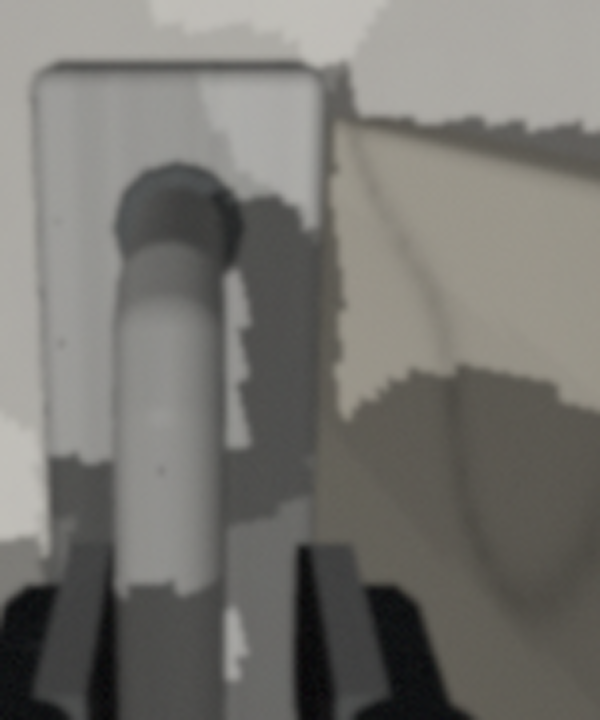

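```bash
python3 - <<'E'
from tilt import *
y=np.radians(-11.7)
print("toe",xy("aa",(354.0,140.2),.004,y)[:2],xy("aa",(351.5,210),.004,y)[:2])
for u in [(350.3,140),(350.2,175),(349,230),(278.5,140),(281.5,230)]: print(u,xy("aa",u,.02,y)[:2])
print("z:",xy("z",(356.9,140),.004,y)[:2],xy("z",(357.2,140),.021,y)[:2],xy("z",(285.4,140),.021,y)[:2])
e=bot.get_obs()['eef_pos'];print(e[:2]@[np.cos(y),np.sin(y)])
E
cat > /dev/null; cp pics/scene_aa.png pics/s1.png; python3 -c "
import cv2
im=cv2.imread('pics/scene_aa.png');cv2.imwrite('pics/aas.png',cv2.resize(im[130:240,220:330],None,fx=5,fy=5,interpolation=cv2.INTER_CUBIC))"
```

```text
toe (np.float64(0.43208208075413884), np.float64(0.3462548634295064)) (np.float64(0.43182137265404136), np.float64(0.3031491852270012))
(350.3, 140) (np.float64(0.4285084832782019), np.float64(0.3481734501368815))
(350.2, 175) (np.float64(0.42896416584995806), np.float64(0.329060115743628))
(349, 230) (np.float64(0.4291368918831286), np.float64(0.2963000299464118))
(278.5, 140) (np.float64(0.3901194759908516), np.float64(0.3481567992463637))
(281.5, 230) (np.float64(0.389773123989344), np.float64(0.2962954149491713))
z: (np.float64(0.43259356995920806), np.float64(0.3458932346101237)) (np.float64(0.4309518343405292), np.float64(0.3478286122728266)) (np.float64(0.3927643612077207), np.float64(0.3477883994028323))
0.41299509425082465
```

View pics/aas.png

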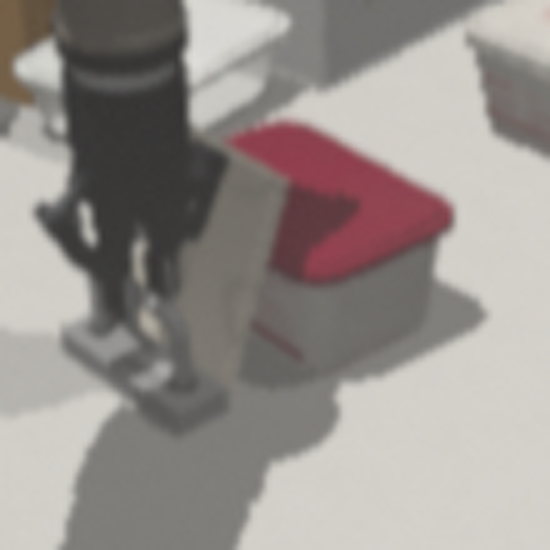

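Call:
{"name": "drive_tool", "arguments": {
  "increments": "-0.0017 0.0003 0 0; -0.0017 0.0003 0 0; 0 0 0 0; 0 0 0 0"
}}

```text
t: 29.75
eef_pos: [0.4592, 0.2014, 0.072]
tool_rot: [0.0, 0.775, 0.631, 0.0]
contact_force: [-1.0, 0.9, -0.2]
gripper_width: 0.24
```

```bash
python3 snap.py ab wrist; python3 gap.py ab
```

```text
{'t': np.float64(29.8), 'q': array([-0.9659,  0.5177,  0.5401,  2.1339, -0.4643,  0.6041, -0.2987]), 'eef_pos': array([0.4592, 0.2014, 0.0721]), 'tool_rot': array([1.000e-04, 7.754e-01, 6.315e-01, 2.000e-04]), 'contact_force': array([ 0.0521, -0.4746, -0.1394]), 'gripper_width': np.float64(0.2367)}
```

View pics/ab_c.png

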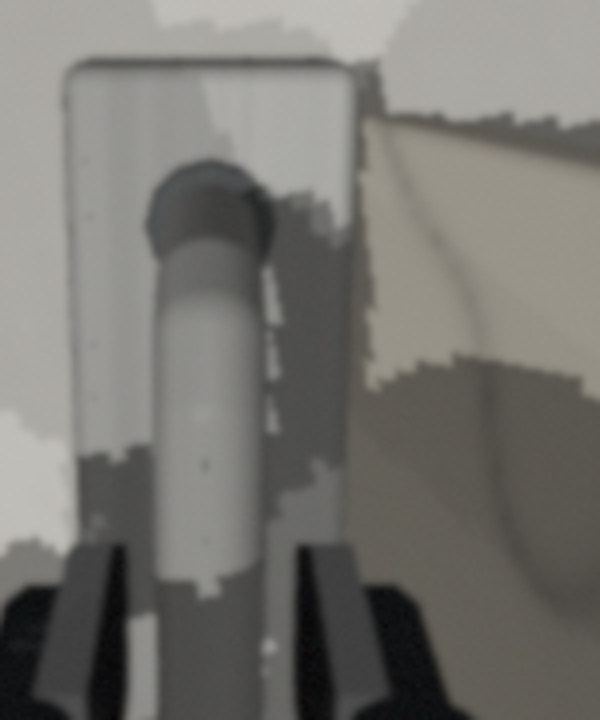

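Call:
{"name": "drive_tool", "arguments": {
  "increments": "0 0 0 0; 0 0 0 0; 0 0 0 0; 0 0 0 0; 0 0 0 0; 0 0 0.0006 0; 0 0 0.0006 0; 0 0 0 0; 0 0 0 0",
  "grip": 0,
  "squeeze": 110
}}

```text
t: 30.55
eef_pos: [0.4585, 0.2011, 0.0727]
tool_rot: [-0.0, 0.775, 0.631, -0.001]
contact_force: [-0.1, -0.2, -8.2]
gripper_width: 0.098
```

```bash
python3 snap.py ac wrist; python3 gap.py ac
```

```text
{'t': np.float64(30.6), 'q': array([-0.9674,  0.5163,  0.5417,  2.1343, -0.4624,  0.6067, -0.3002]), 'eef_pos': array([0.4586, 0.2011, 0.0728]), 'tool_rot': array([-0.000e+00,  7.754e-01,  6.315e-01, -6.000e-04]), 'contact_force': array([-0.8783,  0.1642, -7.2251]), 'gripper_width': np.float64(0.1031)}
```

View pics/ac_c.png

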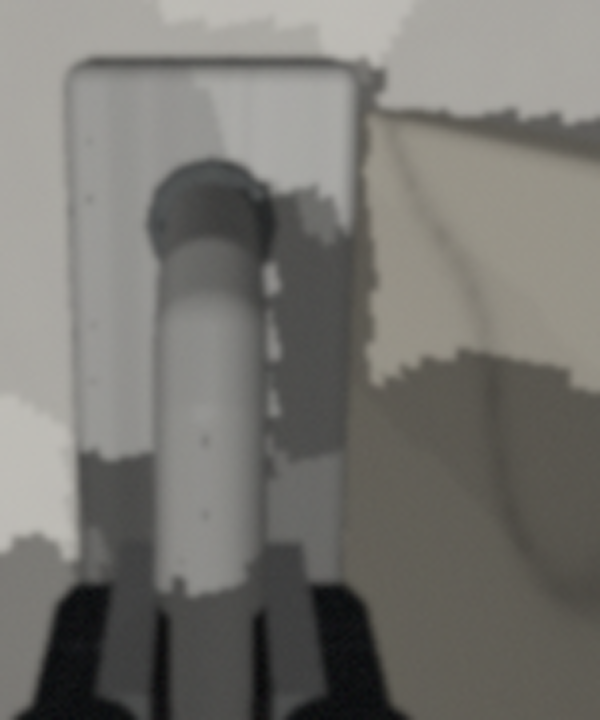

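Call:
{"name": "drive_tool", "arguments": {
  "increments": "0.0006 -0.0001 0 0; 0.0006 -0.0001 0 0; 0 0 0 0; 0 0 0 0"
}}

```text
t: 30.93
eef_pos: [0.4599, 0.2011, 0.073]
tool_rot: [-0.0, 0.775, 0.631, -0.0]
contact_force: [-1.7, 0.4, -8.1]
gripper_width: 0.101
```

Call:
{"name": "drive_tool", "arguments": {
  "increments": "0.0005 -0.0001 0 0; 0 0 0 0; 0 0 0 0"
}}

```text
t: 31.18
eef_pos: [0.4605, 0.201, 0.0731]
tool_rot: [-0.0, 0.775, 0.631, -0.0]
contact_force: [-2.6, 0.8, -7.1]
gripper_width: 0.097
```

Call:
{"name": "drive_tool", "arguments": {
  "increments": "0.0004 -0.0001 0 0; 0 0 0 0; 0 0 0 0"
}}

```text
t: 31.43
eef_pos: [0.4609, 0.201, 0.0732]
tool_rot: [-0.0, 0.775, 0.631, -0.0]
contact_force: [-3.0, 0.1, -6.1]
gripper_width: 0.098
```

```bash
python3 snap.py ad wrist; python3 gap.py ad
```

```text
{'t': np.float64(31.4833), 'q': array([-0.9638,  0.5178,  0.5416,  2.1298, -0.4626,  0.6093, -0.2978]), 'eef_pos': array([0.4609, 0.201 , 0.0732]), 'tool_rot': array([-2.000e-04,  7.754e-01,  6.314e-01, -2.000e-04]), 'contact_force': array([-3.3937, -0.128 , -6.8367]), 'gripper_width': np.float64(0.0996)}
```

View pics/ad_c.png

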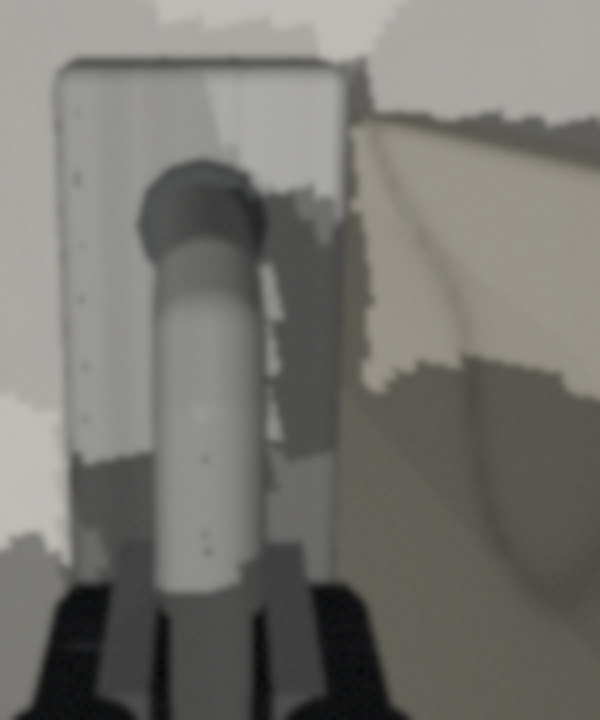

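Call:
{"name": "drive_tool", "arguments": {
  "increments": "0 0 -0.0006 0; 0 0 -0.0006 0; 0 0 -0.0004 0; 0 0 0 0; 0 0 0 0"
}}

```text
t: 31.9
eef_pos: [0.4611, 0.2009, 0.0727]
tool_rot: [-0.001, 0.776, 0.631, 0.0]
contact_force: [-9.0, -0.6, 12.1]
gripper_width: 0.1
```

Call:
{"name": "drive_tool", "arguments": {
  "increments": "0 0 -0.0005 0; 0 0 0 0; 0 0 0 0"
}}

```text
t: 32.15
eef_pos: [0.4612, 0.201, 0.0727]
tool_rot: [-0.001, 0.776, 0.631, 0.0]
contact_force: [-10.6, -2.1, 19.1]
gripper_width: 0.096
```

```bash
python3 snap.py ae wrist; python3 gap.py ae
```

```text
{'t': np.float64(32.2), 'q': array([-0.9611,  0.5185,  0.5397,  2.1296, -0.4654,  0.6084, -0.295 ]), 'eef_pos': array([0.4612, 0.201 , 0.0727]), 'tool_rot': array([-9.000e-04,  7.756e-01,  6.312e-01,  2.000e-04]), 'contact_force': array([-10.4228,  -1.2194,  19.2482]), 'gripper_width': np.float64(0.0966)}
```

View pics/ae_c.png

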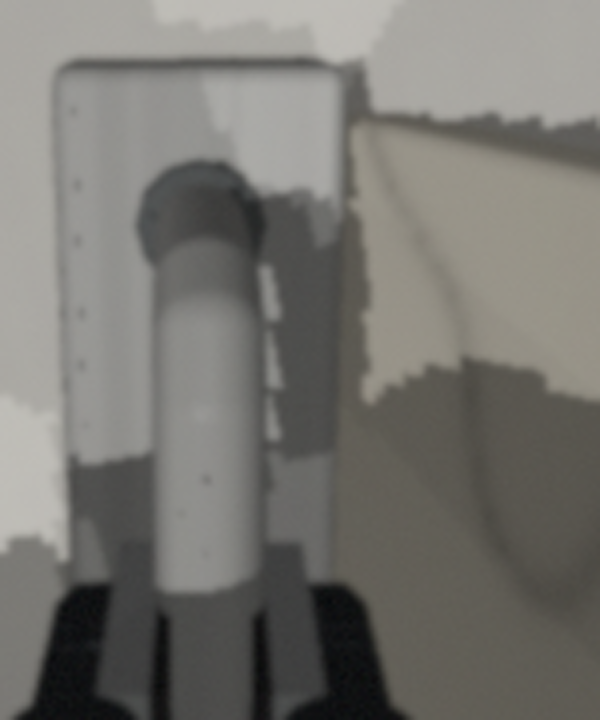

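Call:
{"name": "drive_tool", "arguments": {
  "increments": "-0.0006 0.0001 0.0003 0; 0 0 0 0; -0.0005 0.0001 0 0; 0 0 0 0; 0 0 0 0"
}}

```text
t: 32.62
eef_pos: [0.4606, 0.201, 0.0726]
tool_rot: [-0.0, 0.776, 0.631, 0.001]
contact_force: [-7.5, -2.0, 9.7]
gripper_width: 0.099
```

Call:
{"name": "drive_tool", "arguments": {
  "increments": "-0.0004 0.0001 0 0; 0 0 0 0; 0 0 0 0"
}}

```text
t: 32.87
eef_pos: [0.4605, 0.2011, 0.0726]
tool_rot: [-0.0, 0.776, 0.631, 0.001]
contact_force: [-6.7, -2.3, 8.9]
gripper_width: 0.097
```

Call:
{"name": "drive_tool", "arguments": {
  "increments": "-0.0006 0.0001 0 0; 0 0 0 0; -0.0006 0.0001 0 0; 0 0 0 0; 0 0 0 0"
}}

```text
t: 33.28
eef_pos: [0.4596, 0.2013, 0.0724]
tool_rot: [0.0, 0.776, 0.631, 0.001]
contact_force: [-5.3, -3.1, 7.5]
gripper_width: 0.103
```

```bash
python3 snap.py af wrist; python3 gap.py af
```

```text
{'t': np.float64(33.3333), 'q': array([-0.9658,  0.5168,  0.5406,  2.1343, -0.4647,  0.6029, -0.2985]), 'eef_pos': array([0.4596, 0.2013, 0.0724]), 'tool_rot': array([3.000e-04, 7.757e-01, 6.311e-01, 1.000e-03]), 'contact_force': array([-4.5825, -1.683 ,  7.7387]), 'gripper_width': np.float64(0.1004)}
```

View pics/af_c.png

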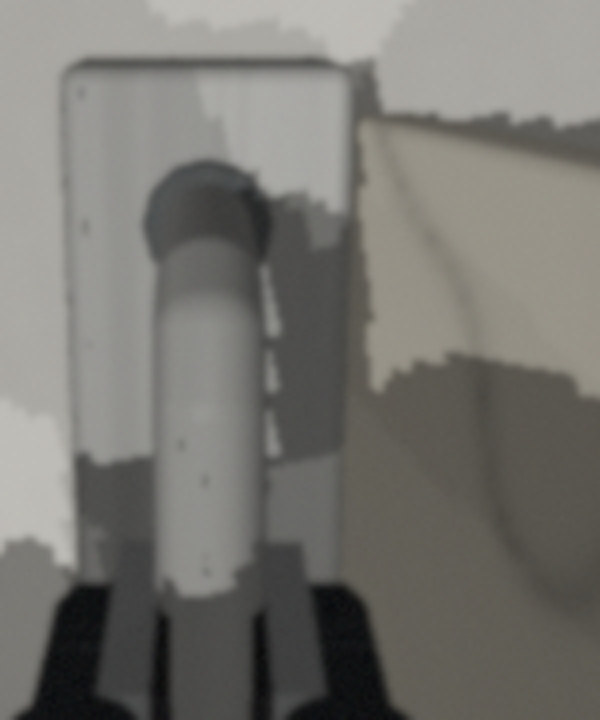

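Call:
{"name": "drive_tool", "arguments": {
  "increments": "-0.0004 0.0001 0 0; 0 0 0 0; -0.0003 0.0001 0 0; 0 0 0 0; 0 0 0 0"
}}

```text
t: 33.75
eef_pos: [0.4593, 0.2013, 0.0723]
tool_rot: [0.001, 0.776, 0.631, 0.001]
contact_force: [-3.0, -3.1, 6.9]
gripper_width: 0.099
```

Call:
{"name": "drive_tool", "arguments": {
  "increments": "0 0 0 0; 0 0 0 0; 0 0 0 0; 0 0 0 0; 0 0 0 0",
  "grip": 0.24,
  "squeeze": 20
}}

```text
t: 34.17
eef_pos: [0.4582, 0.2019, 0.0715]
tool_rot: [0.0, 0.775, 0.631, 0.0]
contact_force: [-0.5, 0.5, 0.3]
gripper_width: 0.24
```

```bash
python3 snap.py ag wrist; python3 gap.py ag
```

```text
{'t': np.float64(34.2167), 'q': array([-0.9673,  0.5175,  0.5392,  2.1363, -0.4653,  0.6016, -0.2995]), 'eef_pos': array([0.4581, 0.2018, 0.0715]), 'tool_rot': array([1.000e-04, 7.754e-01, 6.314e-01, 3.000e-04]), 'contact_force': array([ 0.3806, -0.8889,  0.1625]), 'gripper_width': np.float64(0.242)}
```

View pics/ag_c.png

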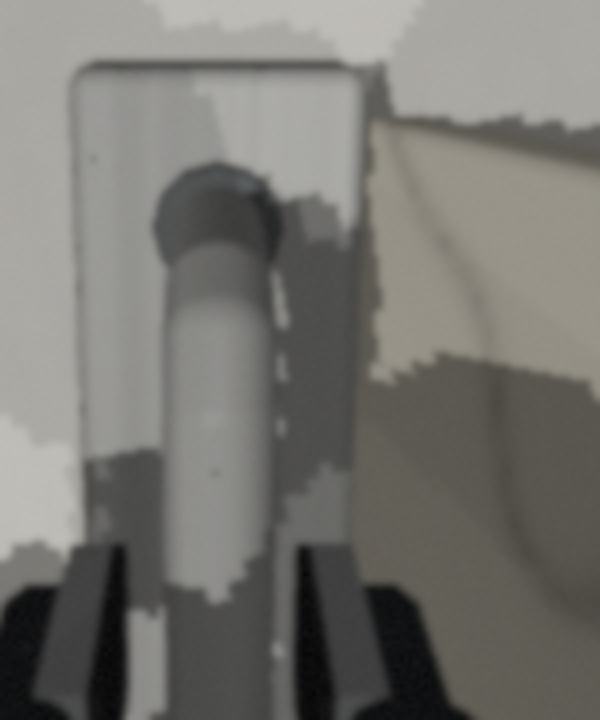

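Call:
{"name": "drive_tool", "arguments": {
  "increments": "0.001 0 0 0; 0.0005 0 0 0; 0 0 0.004 0; 0 0 0.008 0; 0 0 0.015 0; 0 0 0.02 0; 0 0 0.03 0; 0 0 0.03 0; 0 0 0.03 0; 0 0 0.03 0; 0 0 0 0; 0 0 0 0"
}}

```text
t: 35.22
eef_pos: [0.4602, 0.2022, 0.2405]
tool_rot: [-0.0, 0.775, 0.631, 0.002]
contact_force: [-0.3, -0.2, -1.0]
gripper_width: 0.241
```

```bash
python3 snap.py ah wrist
```

```text
{'t': np.float64(35.2667), 'q': array([-1.1636,  0.2454,  0.7408,  2.0158, -0.204 ,  0.9518, -0.5224]), 'eef_pos': array([0.4592, 0.2018, 0.239 ]), 'tool_rot': array([-4.000e-04,  7.754e-01,  6.315e-01,  7.000e-04]), 'contact_force': array([ 0.6636,  0.3435, -0.0964]), 'gripper_width': np.float64(0.2383)}
```

View pics/wrist_ah.png

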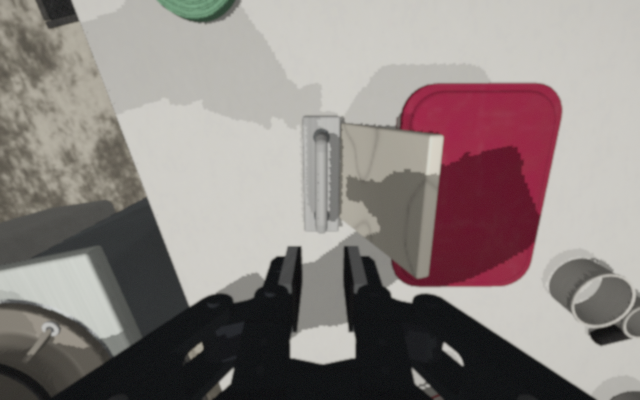

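Call:
{"name": "drive_tool", "arguments": {
  "increments": "0 -0.02 0.01 0; 0 -0.03 0.01 0; 0 -0.035 0 0; 0 -0.035 0 0; 0 -0.035 0 0; 0 -0.035 0 0; 0 -0.035 0 0; 0 -0.035 0 0; 0 -0.035 0 0; 0 -0.035 0 0; 0 -0.02 0 0; 0 0 0 0"
}}

```text
t: 36.27
eef_pos: [0.4576, -0.1531, 0.2577]
tool_rot: [0.0, 0.778, 0.628, -0.001]
contact_force: [-1.0, -0.6, -0.6]
gripper_width: 0.242
```

```bash
python3 snap.py ai scene top; python3 -c "
import cv2,numpy as np
a=cv2.resize(cv2.imread('pics/scene_ai.png')[130:250,220:330],None,fx=4,fy=4,interpolation=cv2.INTER_CUBIC)
b=cv2.resize(cv2.imread('pics/top_ai.png')[165:255,250:335],None,fx=4,fy=4,interpolation=cv2.INTER_CUBIC)
b=cv2.copyMakeBorder(b,0,a.shape[0]-b.shape[0],0,0,0);cv2.imwrite('pics/ai.png',np.hstack([a,b]))"
```

```text
{'t': np.float64(36.3667), 'q': array([-0.6357,  0.2084,  0.953 ,  2.0412, -0.2019,  0.9902,  0.2126]), 'eef_pos': array([ 0.4583, -0.1488,  0.2574]), 'tool_rot': array([-6.000e-04,  7.762e-01,  6.305e-01, -1.000e-03]), 'contact_force': array([ 0.2277,  0.3769, -0.458 ]), 'gripper_width': np.float64(0.2404)}
```

View pics/ai.png

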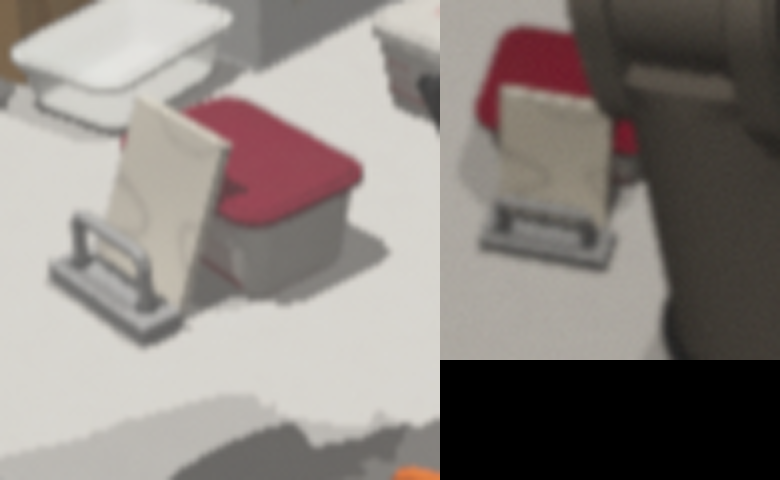

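```bash
python3 lid.py ah 110 111 ; python3 - <<'E'
from tilt import *
y=np.radians(-11.7)
im=cv2.imread("pics/wrist_ah.png");cv2.imwrite("pics/ah_c.png",cv2.resize(im[100:290,290:460],None,fx=3.1,fy=3.1,interpolation=cv2.INTER_CUBIC))
for nm,u,z in [("wTL",(304,117),.02),("wTR",(341,117),.02),("wBL",(305,230),.02),("wBR",(341,231),.02),("toeL",(342.5,122),.004),("topfL",(430,135),.146),("topfR",(416,277),.146)]: print(nm,xy("ah",u,z,y)[:2])
E
```

```text
392 84 169 202
67.80246 [0.53847235 0.2585336 ]
27.798601 [0.66320705 0.23280503]
width 0.02330317 near offset 0.4428083
right-end y' -0.510832742767832 0.023690660690189033
wTL (np.float64(0.39148045009756466), np.float64(0.35382345162331336))
wTR (np.float64(0.42976245971462046), np.float64(0.3538524152669498))
wBL (np.float64(0.3906013657697097), np.float64(0.2279709153840376))
wBR (np.float64(0.43206849259266367), np.float64(0.22673644682213367))
toeL (np.float64(0.43242592939518104), np.float64(0.34793744433701107))
topfL (np.float64(0.48161299796157236), np.float64(0.34748479469221105))
topfR (np.float64(0.48164692698077194), np.float64(0.24115758268570567))
```

View pics/ah_c.png

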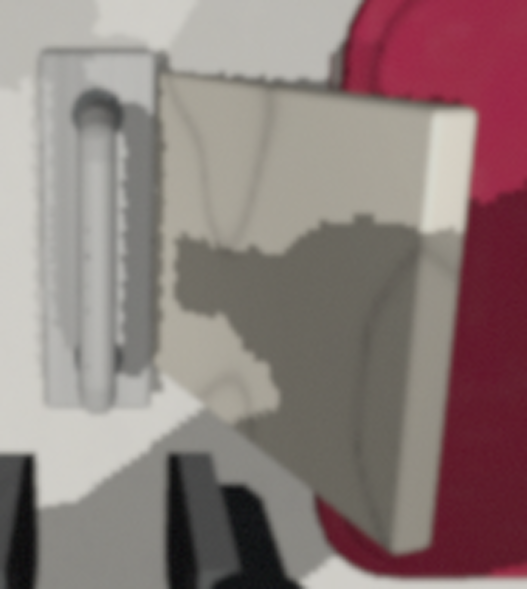

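```bash
python3 -c "
from station import bot
print(bot.hand_in())"
```

```text
the job is handed in; nothing more can be done
None
```

The slab now leans on the near lid edge of the full tub, and the steel press weight lies flat along its foot. I handed the job in at about 36 s, with the arm clear of everything.

- **Slab:** I pulled it upright in the rinse tub, lifted it and set its foot down until the force showed contact. I then eased it back between the fingers until it rested on the lid edge. It is tilted about 19 to 20°, square to the tub within about 0.5°, and within about 3 mm of the middle of that side.
- **Weight:** The first time I let go, it seemed to settle about 2 mm off the slab's foot. I gripped it again, pressed it to the foot until contact showed, and seated it flat.
- **Last checks:** In the last pictures it lies along the foot, with its middle about 2 mm from the slab's. The measured gap to the foot is 0.4 to 2.7 mm, and its apparent size matches what I saw when the force showed contact. I therefore take it as touching, but the pictures alone cannot prove the last millimetre.
- **Other things:** I didn't touch any other loose thing. I saw no sign that the tub moved, though my final attempt to re-measure its lid edge failed because the slab covers part of it.

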